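# Patty melt under the grill lid

## Task

Make an open patty melt on the small contact grill: take the three rounds from the chopping board and lay them, without dropping them, in a centred stack in the middle of the lower grill plate - the bread first, the patty on it, the cheese on top. Then pull the sprung lid down by its bar handle until it is level, its pointer at the line on the height gauge, so that it hovers over the cheese without touching the food. The lid springs open by itself, so finish while still holding the handle with the lid at that line, and leave the jars as they stand.

Things in the scene. Friction and masses are not known exactly. Their poses are not given: they have to be found in the camera images.
- grill: compact contact grill, brushed metal, fixed to the worktop, 206 mm wide (y) and 205 mm deep (x). Origin under the middle of its lower plate, on the worktop; x points to its back, where the lid is hinged, y to its left, z up; the front faces -x. A thin steel gauge strip stands on its left side (+y), 116 mm from the middle line, up to 138 mm above the worktop
- plate_centre (a point): middle of the ribbed lower plate (152 x 180 mm), on top of the ribs, 45 mm above the worktop; axes as the grill's
- lid (a joint): angle of the grill lid in rad: 0 is its rest, stood open and leaning 10 degrees back past upright; it grows as the handle is pulled forward and down. At 1.745 the lid is level, parallel to the lower plate and with its pointer at the gauge line; the stop is at 2.0. Springs always drive it back to 0; at the level position about 11 N upward is felt at the handle
- lid_hinge (a point): middle of the lid's hinge axis, which runs along the grill's y; 95 mm behind the plate's middle and 112 mm above the worktop; axes as the grill's. The lid is 186 mm wide and, when level, its underside is 63 mm above the lower plate
- lid_handle (a point): middle of the lid's handle, a round black bar, 16 mm diameter, 124 mm long, parallel to the hinge axis and 215 mm from it, on an arm at each end; 36 mm free between bar and lid edge. At rest it is 324 mm above the worktop and 37 mm farther back than the hinge; with the lid level, 112 mm above the worktop and 215 mm in front of the hinge
- gauge_line (a point): the dark line across the gauge strip on the grill's left side, 112 mm above the worktop, as high as the hinge; the lid's small pointer stands at it when the lid is level
- bread: bread round (half a muffin), the widest and thickest of the three: 62 mm diameter, 20 mm thick, crusty edge, pale crumb on top. Origin in the middle of its underside, z up
- patty: burger patty, round, dark: 58 mm diameter, 16 mm thick, rounded edge. Origin in the middle of its underside, z up
- cheese: round slice of goat's cheese, firm, the smallest and thinnest of the three: 52 mm diameter, 12 mm thick. Origin in the middle of its underside, z up
- board: wooden chopping board, fixed, 340 mm long (its y), 240 mm wide (its x), 22 mm thick, on which the three rounds lie, in any order; origin under its middle, on the worktop. Its long side points away from the robot
- spice_jar: spice jar with a black cap, 41 mm diameter, 105 mm high, standing on the board's far left corner; leave it alone. Origin in the middle of its underside
- jar: jar with a red lid, 65 mm diameter, 100 mm high, at the back of the worktop between board and grill; leave it alone. Origin in the middle of its underside
Things that resemble listed ones, but are neither listed nor needed, are in the scene too. There is more than one size of the patty; the job needs the larger.

How it is judged:
On the way, in this order (a step that is already met when the one before it is completed fails the run):
1. the bread lies flat in the middle of the lower plate, let go (horizontal distance between bread and plate_centre below 0.02 m and z of bread in the frame of plate_centre below 0.004 m and angle between bread's own z axis and vertical below 0.1 rad and contact force between the fingers and bread below 0.05 N), for 0.2 s.
2. the patty lies flat and centred on the bread, let go (horizontal distance between patty and bread below 0.01 m and z of patty in the frame of plate_centre between 0.016 and 0.024 m and angle between patty's own z axis and vertical below 0.1 rad and contact force between the fingers and patty below 0.05 N), for 0.2 s.
3. the cheese lies flat and centred on the patty, let go (horizontal distance between cheese and patty below 0.01 m and z of cheese in the frame of plate_centre between 0.032 and 0.04 m and angle between cheese's own z axis and vertical below 0.1 rad and contact force between the fingers and cheese below 0.05 N), for 0.2 s.
At the end, for the whole second after the job is handed in: The fingers hold the lid's handle, with the lid still and within 0.06 rad of level (1.745); lid and robot touch none of the food; bread within 20 mm of the middle of the lower plate, patty within 10 mm of the bread's middle, cheese within 10 mm of the patty's middle, all lying flat in that order (value of joint lid between 1.685 and 1.805 rad and velocity of joint lid between -0.05 and 0.05 rad/s and contact force between the fingers and grill above 2 N and contact force between cheese and grill below 0.05 N and horizontal distance between bread and plate_centre below 0.02 m and z of bread in the frame of plate_centre below 0.004 m and horizontal distance between patty and bread below 0.01 m and z of patty in the frame of plate_centre between 0.016 and 0.024 m and horizontal distance between cheese and patty below 0.01 m and z of cheese in the frame of plate_centre between 0.032 and 0.04 m and angle between cheese's own z axis and vertical below 0.1 rad and contact force between the arm and bread below 0.05 N and contact force between the arm and patty below 0.05 N and contact force between the arm and cheese below 0.05 N); the arm keeps its last pose, push and grip.
It fails at once if the lid presses on the food (value of joint lid above 1 rad and contact force between any of cheese, patty and grill above 0.5 N).
It fails at once if a round is dropped or thrown (faster than 0.6 m/s while not held) ((linear speed of bread above 0.6 m/s and contact force between the fingers and bread below 0.01 N) or (linear speed of patty above 0.6 m/s and contact force between the fingers and patty below 0.01 N) or (linear speed of cheese above 0.6 m/s and contact force between the fingers and cheese below 0.01 N)).
It fails at once if a jar is knocked over or shifted by more than 3 cm (distance of any of spice_jar, jar from where it was at the start of the episode above 0.03 m or angle between any of spice_jar, jar's own z axis and vertical above 0.5 rad).
It also fails if it takes over 72 s, if anything falls off the work surface, if the arm or the gripper's body presses on something with over 40 N, if the wrist force passes 120 N, or if a joint passes its speed limit or range.

## Robot

A 7-joint arm with a two-finger parallel gripper is mounted at the origin on a cart in front of the work surface, level with it; the furniture and walls round the work are solid. World frame = base frame: x ahead of the robot, y to its left, z up, the work surface at z = 0. Lengths are in m, angles in rad, forces in N, time in s.
With the tool pointing down it reaches from about 0.4 to 0.85 m from the base axis. Payload 10.4 kg.
Tool frame: the origin (TCP) lies at the very end of the fingers, on their centre line; the grasp point (between the pads) lies 19 mm behind it; z points along the fingers, y is the line along which they close (so a half turn about z gives the same grasp; the last joint's range is limited). The gripper opens to 85 mm and grips with 20 to 120 N. Pads are 22 mm wide; open, the fingers measure 114 mm over their backs; the gripper's body (76 mm by 85 mm) begins 54 mm behind the grasp point. The pads swing forward as they close: fully open they stand 13 mm farther back than shut.
Start: joints at [-1.26, 0.332, -0.065, 1.46, 0.022, 1.35, -0.088], TCP at [0.205, 0.591, 0.192] pointing down, gripper open.
Joint ranges: [-2.6, 2.6], [-0.5, 2.12], [-1.47, 1.34], [0.16, 2.42], [-1.27, 4.41], [0.06, 2.06], [-2.6, 2.6]. Speed limits (rad/s): [2.22, 2.22, 2.79, 2.79, 3.14, 3.14, 3.14].

## Interface

Orientations are given as a unit quaternion [x, y, z, w].
In Python, from workcell import manip, optics gives the robot as it stands.
- The arm moves only by the tool jog_arm, never from a script. Its arguments are lists of equal length, an entry for each row: "dr": the turn, a rotation vector about the tool's x, y, z normalised to -1 to 1, where 1 is 4 degrees, a list of three; "translation": the shift along the tool's x, y, z normalised to -1 to 1, where 1 is 0.025 m, a list of three; "jaw": the opening, from 0 (shut) to 1 (fully open). A call has 1 to 10 rows; each row shifts and turns the commanded pose from where the row before left it, along the tool's axes as they then stand; what a row does not reach is not made up. A row lasts 1/10 s, in which the tool goes at most 50 mm and 8.59 degrees, less where a joint would pass 70% of its speed; a pose out of reach is approached as far as the arm can. A call with a number of a shift or a turn outside -1 to 1 is refused whole. A call with a gripper value outside its range is refused whole. The fingers move at their own pace and stop on an object; "squeeze" is the grip in N (left out, the last holds). Time passes only in rows, so rows that do not move let the fingers close. It gives the time, the measured TCP pose, the force, the opening and the grip force at its end, in the units of the state.
- manip.get_obs(): the state, without advancing time (a new reading comes with each control period).
- optics.camera(name): name is "scene" or "top"; returns a dict with "color" (384x512x3 uint8, red, green, blue), "mtx" (3x3 intrinsics, pixels), "R" (3x3) and "t" (3): a world point X has camera coordinates R X + t. Camera axes: x right, y down, z forward; pixel columns grow to the right and rows downward; lengths in m; the calibration is good to about 2 mm. A picture is of the moment at which its call begins. There is no depth.
- manip.hand_in(): hands the job in; it is judged then, once.
The state is a dict: "clock": time; "joint_pos": joint angles; "joint_velocities": joint speeds; "tau": joint torques, N m; "position": TCP position; "ee_rot": TCP orientation; "ft_force": force on the tool from outside, world axes, zero at the start; "torque": the same for the moment, N m; "grip_width": opening from 0.0 (shut) to 1.0 (fully open); "grasp_force": force on a finger pad.
Only numpy, scipy, OpenCV 4.12 (cv2) and the standard library are available. Lean on these libraries where they do the work, as an engineer would, in place of code of your own. Each camera call takes 0.05 s, during which the arm holds its last target. There are 200 camera calls.

## Working session

There is one attempt and no reset: what is moved stays moved. The work goes in short steps, Python scripts to look and compute and a tool call to move; the robot and the scene stay as the last step left them, time stands still between calls to the robot, and variables do not carry over. Pictures are saved under pics/ and viewed, at most 10 in all, crops included, and the job is handed in when it is done.

Besides the shell and the picture viewer there is one more tool, called after ">>>" by a JSON object that holds its "fn" and its "kwargs", one argument or row to a line. jog_arm: Moves the arm, as the interface text tells. Scaled input: -1 to 1 covers 0.025 m each way for a shift and 4 degrees each way for a turn. Its arguments: {"type":"object","properties":{"dr":{"type":"array","items":{"type":"array","items":{"type":"number"}}},"translation":{"type":"array","items":{"type":"array","items":{"type":"number"}}},"jaw":{"type":"array","items":{"type":"number"}},"squeeze":{"type":"number"}},"required":["dr","translation","jaw"]}

```bash
mkdir -p pics; ls; python3 - <<'E'
from workcell import manip, optics
import cv2, numpy as np
o=manip.get_obs(); print({k:np.round(v,3).tolist() for k,v in o.items()})
for n in("scene","top"):
    c=optics.camera(n); cv2.imwrite(f"pics/{n}0.png",c["color"][...,::-1]); np.savez(f"pics/{n}0.npz",**c)
    print(n,c["mtx"].tolist(),(-c["R"].T@c["t"]).round(3),c["R"].round(3).tolist())
E
```

```text
pics
{'clock': 0.0, 'joint_pos': [-1.26, 0.333, -0.065, 1.461, 0.022, 1.35, -0.089], 'joint_velocities': [-0.001, -0.0, -0.0, 0.0, -0.0, 0.001, 0.002], 'tau': [0.001, -62.544, 0.049, -39.16, 0.016, 0.01, -0.0], 'position': [0.205, 0.59, 0.191], 'ee_rot': [0.166, 0.986, -0.001, -0.0], 'ft_force': [-0.825, 0.064, -0.067], 'torque': [0.037, -0.027, -0.011], 'grasp_force': 0.0, 'grip_width': 1.0}
scene [[488.1968809155017, 0.0, 246.23841675335464], [0.0, 488.1968809155017, 192.280854621132], [0.0, 0.0, 1.0]] [-0.154 -0.891  1.112] [[0.764, -0.645, -0.012], [-0.406, -0.466, -0.786], [0.501, 0.606, -0.618]]
top [[437.87190232569844, 0.0, 249.64394662693937], [0.0, 437.87190232569844, 193.41746675414748], [0.0, 0.0, 1.0]] [0.48  0.012 1.385] [[-0.002, -1.0, -0.002], [-0.995, 0.002, -0.099], [0.099, 0.001, -0.995]]
```

View pics/top0.png

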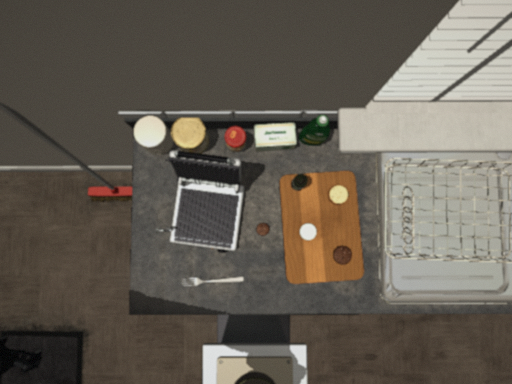

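View pics/scene0.png

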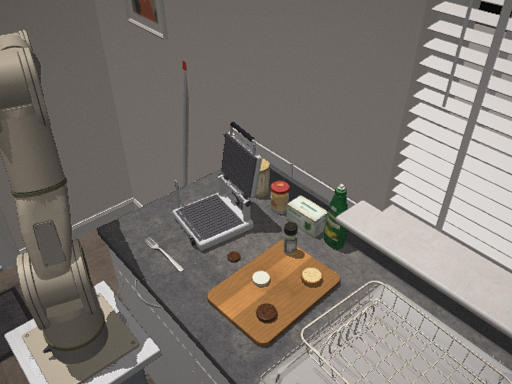

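Top view candidates:
- **Bread:** cream round at (339,194), with a crusty edge.
- **Cheese:** white round at (308,231).
- **Patty:** dark rounds at (343,255) on the board and (263,229) on the worktop. The worktop one looks like the smaller decoy.
- **Other items:** spice jar (301,181), red jar (235,137), grill around (208,212) with a slight yaw.

Next is a close crop to check the choice.

```bash
cat > h.py <<'E'
import numpy as np, cv2
from workcell import manip, optics
def ray(c,uv,z):
    "pixel -> world point on plane z"
    d=c["R"].T@np.linalg.inv(c["mtx"])@[uv[0],uv[1],1]; o=-c["R"].T@c["t"]
    return o+d*(z-o[2])/d[2]
def proj(c,X):
    p=c["mtx"]@(c["R"]@np.array(X,float)+c["t"]); return p[:2]/p[2]
def tri(c1,u1,c2,u2):
    P=[c["mtx"]@np.c_[c["R"],c["t"]] for c in(c1,c2)]
    X=cv2.triangulatePoints(P[0],P[1],np.array(u1,float),np.array(u2,float))[:,0]; return X[:3]/X[3]
E
python3 - <<'E'
import cv2,numpy as np
from h import *
t=dict(np.load("pics/top0.npz"));s=dict(np.load("pics/scene0.npz"))
im=t["color"][...,::-1]
a=cv2.resize(im[165:290,250:370],None,fx=4,fy=4,interpolation=cv2.INTER_CUBIC)
b=cv2.resize(im[140:260,160:255],None,fx=4,fy=4,interpolation=cv2.INTER_CUBIC)
h=max(a.shape[0],b.shape[0]);pad=lambda q:cv2.copyMakeBorder(q,0,h-q.shape[0],0,0,0)
cv2.imwrite("pics/crop_top.png",np.hstack([pad(b),pad(a[:, :420])]) if 0 else np.hstack([pad(b),pad(a)])[:, :])
S=s["color"][...,::-1]
cv2.imwrite("pics/crop_scene.png",cv2.resize(S[115:265,160:340],None,fx=4,fy=4,interpolation=cv2.INTER_CUBIC))
hsv=cv2.cvtColor(im,cv2.COLOR_BGR2HSV)
for u in[(339,194),(308,231),(343,255),(263,229),(290,260),(350,215)]: print(u,hsv[u[1],u[0]],im[u[1],u[0]])
E
python3 -c "
import cv2;i=cv2.imread('pics/crop_top.png');print(i.shape);cv2.imwrite('pics/crop_top2.png',cv2.resize(i,(800,int(i.shape[0]*800/i.shape[1]))))"
```

```text
(339, 194) [ 26  74 223] [158 214 223]
(308, 231) [ 30   8 227] [220 227 227]
(343, 255) [ 11 132  95] [46 64 95]
(263, 229) [ 11 129 105] [ 52  72 105]
(290, 260) [ 14 162 154] [ 56 102 154]
(350, 215) [ 14 162 145] [ 53  96 145]
(500, 860, 3)
```

View pics/crop_top2.png

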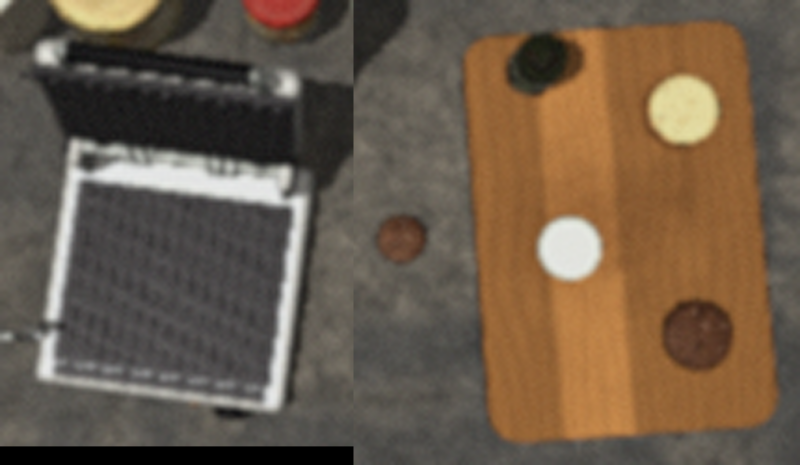

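View pics/crop_scene.png

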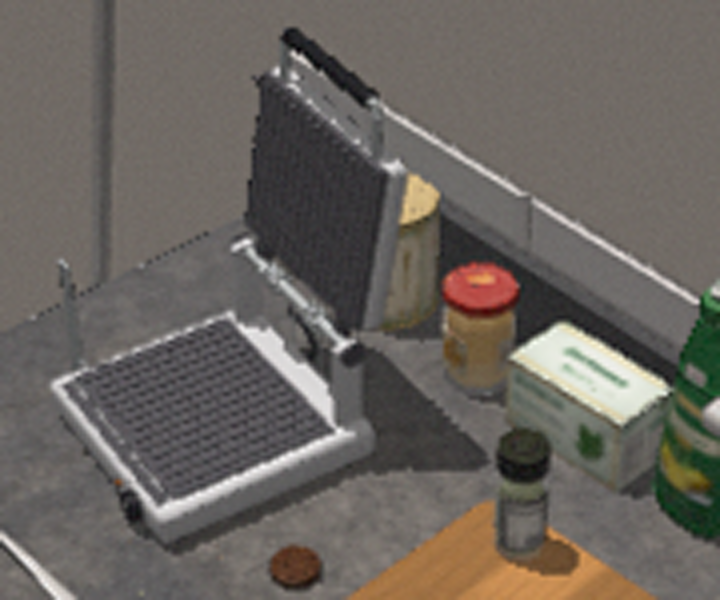

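Top crop: the bread (cream, largest), white cheese and large patty are on the board. The patty at (263,229) is clearly smaller, so it's the decoy. Grill rim corners are at about (171,242), (235,250), (243,186) and (180,179). In the scene view the black handle bar runs (232,124)–(254,139), and the gauge strip stands at (177,188). Now measuring.

```bash
python3 - <<'E'
from h import *
t=dict(np.load("pics/top0.npz"));s=dict(np.load("pics/scene0.npz"))
np.set_printoptions(precision=4,suppress=True)
def blob(c,rng,near):
    hsv=cv2.cvtColor(c["color"],cv2.COLOR_RGB2HSV); m=cv2.inRange(hsv,*map(np.array,rng))
    n,l,st,ce=cv2.connectedComponentsWithStats(m); i=1+np.argmin(np.hypot(*(ce[1:]-near).T)-(st[1:,4]>40)*1000); return ce[i],st[i]
R={"bread":(([20,40,150],[35,130,255]),(339,194),.042,.062,(312,276)),"cheese":(([0,0,170],[180,40,255]),(308,231),.034,.052,(261,279)),
"patty":(([0,60,20],[14,255,125]),(343,255),.036,.058,(267,312)),"small":(([0,60,20],[18,255,135]),(263,229),.012,.04,(233,256))}
for k,(r,u,z,d,us) in R.items():
    ce,st=blob(t,r,u); X=ray(t,ce,z); ppm=437.9/(1.385-z); print(k,ce,st,X,"diam mm",2000*np.sqrt(st[4]/np.pi)/ppm)
    c2,s2=blob(s,r,us); print("  scene",c2,s2[4],ray(s,c2,z-.004))
# grill: rim corners by hand and dark plate rect
h=cv2.cvtColor(t["color"],cv2.COLOR_RGB2GRAY)
m=np.zeros_like(h); cv2.fillPoly(m,[np.array([(171,242),(235,250),(243,186),(180,179)])],255)
br=((h>150)&(m>0)).astype(np.uint8)*255
dk=((h<130)&(m>0)).astype(np.uint8)*255
dk=cv2.morphologyEx(dk,cv2.MORPH_OPEN,np.ones((5,5)))
c=max(cv2.findContours(dk,0,2)[0],key=cv2.contourArea)
b=cv2.boxPoints(cv2.minAreaRect(c)); W=np.array([ray(t,p,.044) for p in b]); print("plate box",b.tolist(),W,"sides",np.linalg.norm(np.roll(W,-1,0)-W,axis=1),W.mean(0))
W=np.array([ray(t,p,.042) for p in [(170.7,241.6),(234.7,249.7),(242.8,185.7),(180.2,179)]]);print("rim",W,"sides",np.linalg.norm(np.roll(W,-1,0)-W,axis=1))
for a,bb in (((177.5,152),(232.5,124.3)),((235,160),(254.5,139.3))): 
    X=tri(t,a,s,bb);print("handle",X,proj(t,X)-a,proj(s,X)-bb)
# bar mid assume z .324
print("jar",ray(t,(235.5,136),.1),"spice",ray(t,(301,181),.105))
E
```

```text
bread [338.3688 194.0228] [330 185  18  19 263] [ 0.611  -0.2591  0.042 ] diam mm 56.12211134178218
  scene [311.5371 274.4686] 175 [ 0.6108 -0.2601  0.038 ]
cheese [307.6385 231.338 ] [300 224  16  16 213] [ 0.4967 -0.1638  0.034 ] diam mm 50.807200397209385
  scene [260.4359 277.2051] 156 [ 0.4953 -0.165   0.03  ]
patty [342.0514 254.4534] [333 245  19  20 311] [ 0.4262 -0.2676  0.036 ] diam mm 61.30166328668905
  scene [266.2229 312.6837] 332 [ 0.4212 -0.2727  0.032 ]
small [262.4483 228.7793] [256 223  14  13 145] [ 0.5052 -0.0256  0.012 ] diam mm 42.60245755969778
  scene [233.3611 256.1944] 108 [ 0.502  -0.0292  0.008 ]
plate box [[173.84584045410156, 239.7971649169922], [180.9229278564453, 187.89857482910156], [237.8640899658203, 195.6632843017578], [230.78700256347656, 247.56187438964844]] [[0.4715 0.2453 0.044 ]
 [0.6306 0.226  0.044 ]
 [0.6063 0.0505 0.044 ]
 [0.4478 0.0718 0.044 ]] sides [0.1602 0.1772 0.1599 0.1752] [0.539  0.1484 0.044 ]
rim [[0.4661 0.2552 0.042 ]
 [0.4413 0.06   0.042 ]
 [0.6373 0.0353 0.042 ]
 [0.6585 0.229  0.042 ]] sides [0.1968 0.1976 0.1948 0.1942]
handle [0.6897 0.193  0.3134] [-0.0752  0.1045] [ 0.0794 -0.0082]
handle [0.6634 0.051  0.3346] [-0.7333  1.0029] [ 0.8044 -0.1176]
jar [0.7801 0.0561 0.1   ] spice [ 0.6436 -0.1372  0.105 ]
```

Measurements so far:

| Item | World position (m) |
|---|---|
| Bread | (0.611, -0.260) |
| Patty | (0.425, -0.268) |
| Cheese | (0.496, -0.164) |
| Plate centre | about (0.541, 0.145), grill yaw about -7.2° |

The two views agree on these, apart from the patty, which is off by about 5 mm. Sizes also fit. I'm moving now, turning the tool so y lies along the grill's x.

>>> {"fn": "jog_arm", "kwargs": {
  "dr": [
    [0,0,1],
    [0,0,1],
    [0,0,1],
    [0,0,1],
    [0,0,1],
    [0,0,1],
    [0,0,1],
    [0,0,1],
    [0,0,1],
    [0,0,1]
  ],
  "translation": [
    [-0.9,-0.4,0],
    [-0.9,-0.4,0],
    [-0.9,-0.4,0],
    [-0.9,-0.4,0],
    [-0.9,-0.4,0],
    [-0.9,-0.4,0],
    [-0.9,-0.4,0],
    [-0.9,-0.4,0],
    [-0.9,-0.4,0],
    [-0.9,-0.4,0]
  ],
  "jaw": [1,1,1,1,1,1,1,1,1,1],
  "squeeze": 40
}}

```text
clock: 1.1
position: [0.3228, 0.3766, 0.1919]
ee_rot: [0.497, 0.868, 0.0, -0.0]
ft_force: [-0.5, 0.2, -0.6]
grip_width: 1.0
grasp_force: 0.0
```

>>> {"fn": "jog_arm", "kwargs": {
  "dr": [
    [0,0,1],
    [0,0,1],
    [0,0,1],
    [0,0,1],
    [0,0,1],
    [0,0,1],
    [0,0,1],
    [0,0,1],
    [0,0,1],
    [0,0,0.6]
  ],
  "translation": [
    [-1,0.2,0],
    [-1,0.2,0],
    [-1,0.2,0],
    [-1,0.2,0],
    [-1,0.2,0],
    [-1,0.2,0],
    [-1,0.2,0],
    [-1,0.2,0],
    [-1,0.2,0],
    [-1,0.2,0]
  ],
  "jaw": [1,1,1,1,1,1,1,1,1,1]
}}

```text
clock: 2.1
position: [0.424, 0.1493, 0.192]
ee_rot: [0.754, 0.657, 0.0, -0.0]
ft_force: [0.7, -1.1, 0.8]
grip_width: 0.998
grasp_force: 0.0
```

```bash
cat >> h.py <<'E'
from scipy.spatial.transform import Rotation as Rn
def plan(target,yaw_y=None):
    "shift to target in tool axes, units of 25 mm; current state"
    o=manip.get_obs(); R=Rn.from_quat(o["ee_rot"]); d=R.inv().apply(np.array(target)-o["position"])
    M=R.as_matrix(); print("t",round(o["clock"],2),"pos",np.round(o["position"],4),"yaw_y deg",round(np.degrees(np.arctan2(M[1,1],M[0,1])),1),"z",np.round(M[:,2],3),
      "units",np.round(d/.025,2),"w",round(o["grip_width"],3),"F",np.round(o["ft_force"],1),"g",round(o["grasp_force"],1))
E
python3 -c "
from h import *
plan([.611,-.2595,.1]);plan([.611,-.2595,.028])"
```

```text
t 2.1 pos [0.424  0.1493 0.192 ] yaw_y deg -7.8 z [-0.  0. -1.] units [-15.18   9.63   3.68] w 0.998 F [ 0.7 -1.1  0.8] g 0.0
t 2.1 pos [0.424  0.1493 0.192 ] yaw_y deg -7.8 z [-0.  0. -1.] units [-15.18   9.63   6.56] w 0.998 F [ 0.7 -1.1  0.8] g 0.0
```

>>> {"fn": "jog_arm", "kwargs": {
  "dr": [
    [0,0,0],
    [0,0,0],
    [0,0,0],
    [0,0,0],
    [0,0,0],
    [0,0,0],
    [0,0,0],
    [0,0,0],
    [0,0,0],
    [0,0,0]
  ],
  "translation": [
    [-1,0.64,0],
    [-1,0.64,0],
    [-1,0.64,0],
    [-1,0.64,0],
    [-1,0.64,0],
    [-1,0.64,0],
    [-1,0.64,0],
    [-1,0.64,0],
    [-1,0.64,0],
    [-1,0.64,0]
  ],
  "jaw": [1,1,1,1,1,1,1,1,1,1]
}}

```text
clock: 3.1
position: [0.5495, -0.1194, 0.1921]
ee_rot: [0.752, 0.659, 0.0, -0.0]
ft_force: [1.4, 0.6, 0.3]
grip_width: 0.997
grasp_force: 0.0
```

>>> {"fn": "jog_arm", "kwargs": {
  "dr": [
    [0,0,0],
    [0,0,0],
    [0,0,0],
    [0,0,0],
    [0,0,0],
    [0,0,0],
    [0,0,0],
    [0,0,0],
    [0,0,0],
    [0,0,0]
  ],
  "translation": [
    [-1,0.63,0],
    [-1,0.63,0],
    [-1,0.63,0.3],
    [-1,0.63,0.5],
    [-0.8,0.4,0.7],
    [-0.4,0.3,0.7],
    [0,0,0.7],
    [0,0,0.7],
    [0,0,0],
    [0,0,0]
  ],
  "jaw": [1,1,1,1,1,1,1,1,1,1]
}}

```text
clock: 4.1
position: [0.612, -0.2574, 0.1025]
ee_rot: [0.752, 0.659, -0.0, -0.0]
ft_force: [0.5, -0.6, 1.3]
grip_width: 1.002
grasp_force: 0.0
```

```bash
python3 -c "
from h import *
plan([.611,-.2595,.025])
t=optics.camera('top');s=optics.camera('scene')
i=cv2.resize(s['color'][240:340,200:350,::-1],None,fx=4,fy=4,interpolation=2);cv2.imwrite('pics/s1.png',i)"
```

```text
t 4.1 pos [ 0.612  -0.2574  0.1025] yaw_y deg -7.6 z [-0.  0. -1.] units [-0.09 -0.03  3.1 ] w 1.002 F [ 0.5 -0.6  1.3] g 0.0
```

View pics/s1.png

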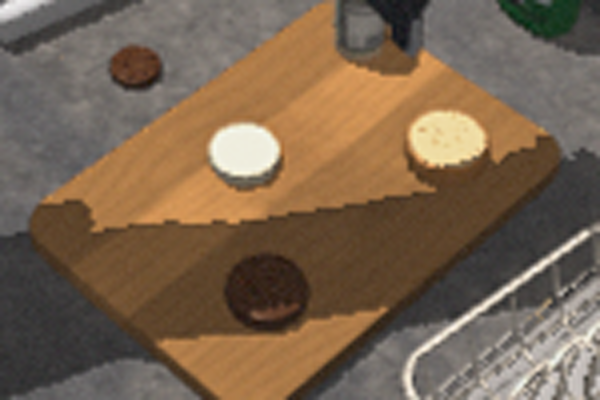

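The crop shows the bread at (312,275), cheese (261,278) and patty (267,312) still in place, but the gripper isn't where I expected. I'm checking the full views.

```bash
python3 -c "
from h import *
t=optics.camera('top');s=optics.camera('scene')
p=manip.get_obs()['position']
print(proj(s,p),proj(t,p),proj(s,p+[.042,0,.013]),proj(s,p+[-.042,0,.013]), manip.get_obs()['joint_pos'].round(2) if hasattr(manip.get_obs()['joint_pos'],'round') else manip.get_obs()['joint_pos'])
i=np.hstack([cv2.resize(s['color'][100:350,120:420,::-1],(400,333)),cv2.resize(t['color'][100:350,160:460,::-1],(400,333))]);cv2.imwrite('pics/s2.png',i)"
```

```text
[312.88822471 257.90496491] [341.82247498 191.35355954] [323.3698996  247.82326292] [302.75219562 261.74781423] [-0.15  0.55  0.68  1.49 -0.36  1.23  0.44]
```

View pics/s2.png

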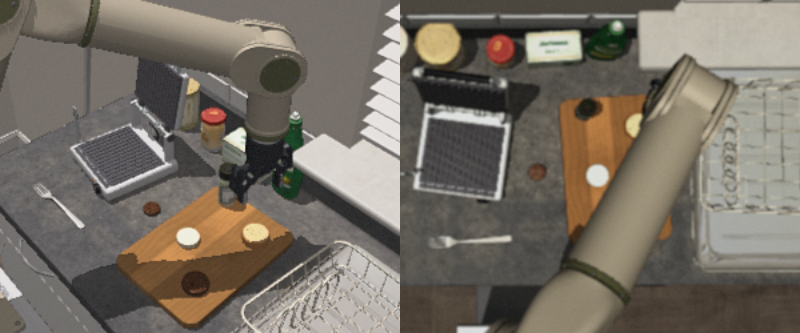

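```bash
python3 -c "
from h import *
s=optics.camera('scene');p=manip.get_obs()['position']
g=cv2.cvtColor(s['color'],cv2.COLOR_RGB2GRAY)
for r in range(200,266,2): print(r,''.join('#' if v<35 else '+' if v<60 else '.' for v in g[r,280:345]))
for dz in(0,.05,.1,.15): print(dz,proj(s,p+[0,0,dz]))"
```

```text
200 .........++..............#++++.......................++++.+++++++
202 .........................#+++++++++.............++++++++++.++++++
204 .........................###+++.+++++.++....+++++++++++++++.+++++
206 .........................####+++.................#+##++++++++++++
208 ........................+########+##++....+++#######+....++.+++++
210 ........................##############++#++#+#######.....#++.+++.
212 ........................########+############+######+++#####+....
214 ..+.+...................############################+++####......
216 .........................####################+######+++++##......
218 .........................############+#+#####+####+########......
220 .........................#######################+..##++####......
222 ........++++............#++########+########+##+....###+###......
224 .....++++++++++#++....++..+###+#####+#############+..######+.....
226 .....+++++.+++##++.++++++++####+##+#########+.+##+#####+....+++..
228 +...++++.+++++++++++#++++####+###+########+..++##+####+.....+++++
230 ....+####+++++#+++######+...++##+#####+++....#
[... 637 characters left out ...]
+++++++++...
250 ..................+###+..........................................
252 .....................+..........................................+
254 .................................................................
256 .................................................................
258 .................................................................
260 .................................................................
262 .................................................................
264 .................................................................
0 [312.85055804 257.93628968]
0.05 [314.13853871 245.3251357 ]
0.1 [315.48632223 232.12842711]
0.15 [316.89817271 218.30441236]
```

```bash
python3 -c "
from h import *
s=optics.camera('scene');t=optics.camera('top');p=manip.get_obs()['position']
for dz in(0,.05,.1,.15): print(dz,proj(t,p+[0,0,dz]))
a=cv2.resize(s['color'][190:290,270:370,::-1],(500,500),interpolation=cv2.INTER_NEAREST);b=cv2.resize(t['color'][140:220,300:380,::-1],(300,300),interpolation=2)
i=np.zeros((500,800,3),np.uint8);i[:,:500]=a;i[:300,500:]=b;cv2.imwrite('pics/s3.png',i)"
```

```text
0 [341.70065952 191.44350338]
0.05 [345.36789848 189.61570739]
0.1 [349.34194818 187.63499325]
0.15 [353.66299244 185.48133284]
```

View pics/s3.png

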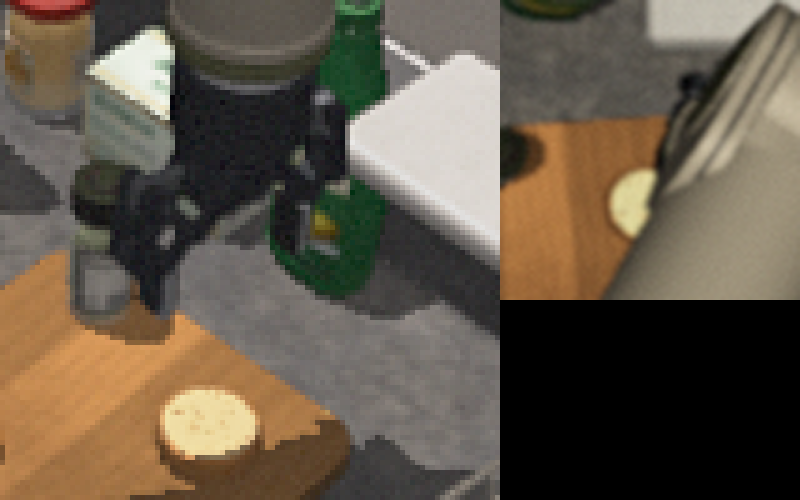

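The crop shows the fingertips at about (302,253) and (328,240). Their heading is right, but they sit a little higher than the TCP suggests, partly because open pads stand farther back. I'll descend part-way and compare again.

>>> {"fn": "jog_arm", "kwargs": {
  "dr": [
    [0,0,0],
    [0,0,0],
    [0,0,0],
    [0,0,0],
    [0,0,0]
  ],
  "translation": [
    [-0.1,0,0.7],
    [0,0,0.7],
    [0,0,0.6],
    [0,0,0],
    [0,0,0]
  ],
  "jaw": [1,1,1,1,1]
}}

```text
clock: 4.95
position: [0.6118, -0.2593, 0.0513]
ee_rot: [0.752, 0.659, -0.0, -0.0]
ft_force: [-0.6, -0.5, 0.3]
grip_width: 1.0
grasp_force: 0.0
```

```bash
python3 -c "
from h import *
plan([.611,-.2595,.025])
s=optics.camera('scene');p=np.array(manip.get_obs()['position'])
print([proj(s,p+[a,b,.013]) for a,b in((.05,-.007),(-.05,.007))])
g=cv2.cvtColor(s['color'],cv2.COLOR_RGB2GRAY)
for r in range(236,290,2): print(r,''.join('#' if v<35 else '+' if v<60 else 'o' if v>180 else '.' for v in g[r,280:345]))"
```

```text
t 4.95 pos [ 0.6118 -0.2593  0.0513] yaw_y deg -7.5 z [-0.001  0.    -1.   ] units [-0.01 -0.03  1.05] w 1.0 F [-0.6 -0.5  0.3] g 0.0
[array([325.9727097 , 260.82548841]), array([298.40030987, 274.80968853])]
236 .......................+#######################+...##+##+#+++++++
238 ...............++......+..+#####################+...#####++++++++
240 .............+#++.++++++++#+###+####+###################+.+++++++
242 .............+#++++##++++#########+#######..##########+++++++++++
244 .....+.......##+++####+#+..+####+######+....###++++#+++#+++++++++
246 .....+.......##++####++#+....+#+###+........####+..#++++++++++++.
248 ............+##########+##+..###+..........+####+....+++++++++...
250 .....+......####+####+..+##+##+............+####+................
252 ...........+########+...###+#+...............+##+...............+
254 ...........+#########+###+.....................+.................
256 .............+##########+........................................
258 ...............+######++.........................................
260 .................####+.........................
[... 298 characters left out ...]

270 ........................ooooooooooooooo..........................
272 .......................oo.oooooooooooooo.........................
274 ......................ooooooooooooooo............................
276 .......................oooooooooooooo.......................+....
278 ........................ooooooooo............................+...
280 .................................................................
282 ..........................................................+++....
284 ........................................................+++++++++
286 ......................................................+++..++.+++
288 .........+.........................................+++++..+.++.++
```

```bash
python3 -c "
from h import *
s=optics.camera('scene');s0=np.load('pics/scene0.npz')
d=cv2.absdiff(s['color'],s0['color']).max(2)
for r in range(236,296,2): print(r,''.join('#' if v>40 else '+' if v>15 else '.' for v in d[r,280:345]))
t=optics.camera('top');t0=np.load('pics/top0.npz')
d=cv2.absdiff(t['color'],t0['color']).max(2)
for r in range(150,220,2): print(r,''.join('#' if v>40 else '+' if v>15 else '.' for v in d[r,300:380]))
"
```

```text
236 .......................##############++++++#+++..++#####++.......
238 ...............+++....+#+#############+++###++++++#+###+++.......
240 ..............++++##########################+++++++++++##+.......
242 .............+#+.#########################++#.+++++++..+.........
244 .............##+.########..#############+++.###+.+++.............
246 ............+############+...#######.......+#####++..............
248 ............###############+#####..........########+.............
250 ............##+########.#######+...........+######+..............
252 ...........+#########+.#######..............+####+...............
254 ...........+###############.+..................++................
256 .............#############+......................................
258 ...+...........+#########++......................................
260 ...............+.########........................................
262 .................########+.......................................
264 ..................#######........................................
266 ..................+.####+.....................
[... 3274 characters left out ...]
#######+####+++++.++
204 ...............................+####+++++++#######################+++####+++...+
206 ..............................+######+++#+###########################++++++++..+
208 .............................+#######+#+###############################++++++...
210 ............................+#####+++++##################################+++.+..
212 ..........................++######+++++##############################+++++++.++.
214 .........................+#######+++++##########################++++++++++.+++++
216 ........................+######++++################################++++++++.....
218 .......................+#####++++#################################++++++++......
```

Both views agree laterally, so only the height differs. I'll descend the rest of the way while watching force.

>>> {"fn": "jog_arm", "kwargs": {
  "dr": [
    [0,0,0],
    [0,0,0],
    [0,0,0],
    [0,0,0]
  ],
  "translation": [
    [0,0,0.5],
    [0,0,0.4],
    [0,0,0],
    [0,0,0]
  ],
  "jaw": [1,1,1,1]
}}

```text
clock: 5.5
position: [0.6118, -0.2592, 0.029]
ee_rot: [0.752, 0.659, -0.0, -0.0]
ft_force: [-1.2, 0.5, -0.4]
grip_width: 0.996
grasp_force: 0.0
```

>>> {"fn": "jog_arm", "kwargs": {
  "dr": [
    [0,0,0],
    [0,0,0],
    [0,0,0],
    [0,0,0],
    [0,0,0],
    [0,0,0]
  ],
  "translation": [
    [0,0,0],
    [0,0,0],
    [0,0,0],
    [0,0,0],
    [0,0,0],
    [0,0,0]
  ],
  "jaw": [0.6,0.6,0.6,0.6,0.6,0.6],
  "squeeze": 25
}}

```text
clock: 6.1
position: [0.6122, -0.2593, 0.0295]
ee_rot: [0.752, 0.659, 0.0, 0.0]
ft_force: [0.1, -0.0, -0.3]
grip_width: 0.598
grasp_force: 0.0
```

```bash
python3 -c "
from h import *
plan([.611,-.2595,.025])
s=optics.camera('scene');s0=np.load('pics/scene0.npz')
d=cv2.absdiff(s['color'],s0['color']).max(2)
for r in range(250,290,2): print(r,''.join('#' if v>40 else '+' if v>15 else '.' for v in d[r,280:345]))
"
```

```text
t 6.1 pos [ 0.6122 -0.2593  0.0295] yaw_y deg -7.5 z [ 0.  0. -1.] units [-0.01 -0.04  0.18] w 0.598 F [ 0.1 -0.  -0.3] g 0.0
250 .............++++###################################.............
252 ..............#####################++.+########+.................
254 ..............####################....#########..................
256 ..............+##################+....######++...................
258 ...............################++.....######++...................
260 ...............###############.......+######+....................
262 ...............+.############.........+####+.....................
264 ...................##########+...........##......................
266 ...................+.########....................................
268 .....................########....................................
270 ......................#######....................................
272 ........................+###........+####+.........#####+........
274 ...................................#######.#.####.#########......
276 ...............................#############################.....
278 .........................################++#################+#+..
280 ........................################...+###############+.###+
282 ............................#######++......+##############...####
284 .........................................+#############+.....+###
286 ..............#############.+.........+++############+......+++#+
288 ..#################################################.......#####+#
```

At 51 mm opening the jaws touched nothing, so the tips are above the bread (real tips higher than reported, or a lateral error). I'll open and lower gently as a probe. Board contact at a reading near 0.009 would mean lateral error; no contact means height offset.

>>> {"fn": "jog_arm", "kwargs": {
  "dr": [
    [0,0,0],
    [0,0,0],
    [0,0,0],
    [0,0,0],
    [0,0,0],
    [0,0,0]
  ],
  "translation": [
    [0,0,0],
    [0,0,0],
    [0,0,0],
    [0,0,0.2],
    [0,0,0.2],
    [0,0,0]
  ],
  "jaw": [0.95,0.95,0.95,0.95,0.95,0.95]
}}

```text
clock: 6.75
position: [0.6115, -0.2589, 0.0183]
ee_rot: [0.752, 0.659, -0.0, -0.001]
ft_force: [-1.1, -0.3, 0.4]
grip_width: 0.952
grasp_force: 0.0
```

>>> {"fn": "jog_arm", "kwargs": {
  "dr": [
    [0,0,0],
    [0,0,0],
    [0,0,0],
    [0,0,0]
  ],
  "translation": [
    [0,0,0.2],
    [0,0,0.2],
    [0,0,0.1],
    [0,0,0]
  ],
  "jaw": [0.95,0.95,0.95,0.95]
}}

```text
clock: 7.15
position: [0.6118, -0.2592, 0.0064]
ee_rot: [0.752, 0.659, -0.0, -0.0]
ft_force: [-0.8, -0.3, -0.0]
grip_width: 0.954
grasp_force: 0.0
```

>>> {"fn": "jog_arm", "kwargs": {
  "dr": [
    [0,0,0],
    [0,0,0],
    [0,0,0],
    [0,0,0],
    [0,0,0],
    [0,0,0],
    [0,0,0],
    [0,0,0]
  ],
  "translation": [
    [0,0,0.15],
    [0,0,0.15],
    [0,0,0],
    [0,0,0],
    [0,0,0],
    [0,0,0],
    [0,0,0],
    [0,0,0]
  ],
  "jaw": [0.95,0.95,0.6,0.6,0.6,0.6,0.6,0.6]
}}

```text
clock: 7.95
position: [0.6122, -0.2593, -0.0005]
ee_rot: [0.752, 0.659, 0.0, 0.0]
ft_force: [-0.2, -0.0, -0.1]
grip_width: 0.599
grasp_force: 0.0
```

```bash
python3 -c "
from h import *
plan([.611,-.2595,.025])
s=optics.camera('scene');s0=np.load('pics/scene0.npz')
d=cv2.absdiff(s['color'],s0['color']).max(2)
for r in range(256,290,2): print(r,''.join('#' if v>40 else '+' if v>15 else '.' for v in d[r,280:345]))
"
```

```text
t 7.95 pos [ 6.122e-01 -2.593e-01 -5.000e-04] yaw_y deg -7.5 z [ 0.  0. -1.] units [-0.01 -0.04 -1.02] w 0.599 F [-0.2 -0.  -0.1] g 0.0
256 .............#######+###############################.............
258 .............####################################+...............
260 .............#####################+..+########+..................
262 ..............###################+...########+...................
264 ..............###########+#######....########....................
266 ..............+###############++.....########....................
268 ...............##############........+######.....................
270 .................###########.......+#######+.....................
272 ...................##########...+########++.....########.........
274 ....................+#######+..+###########################......
276 .....................#######################################.....
278 ......................+###################+#################++...
280 .......................+################...+###############+.#+..
282 ............................#######++......+##############...####
284 ..................######................++#############+.....+#+#
286 .....#.####################.............+############........####
288 ###################################################.......####+#+
```

```bash
python3 -c "
from h import *
s=optics.camera('scene')
cv2.imwrite('pics/s4.png',cv2.resize(s['color'][225:300,270:370,::-1],(800,600),interpolation=2))"
```

```text
(no output)
```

View pics/s4.png

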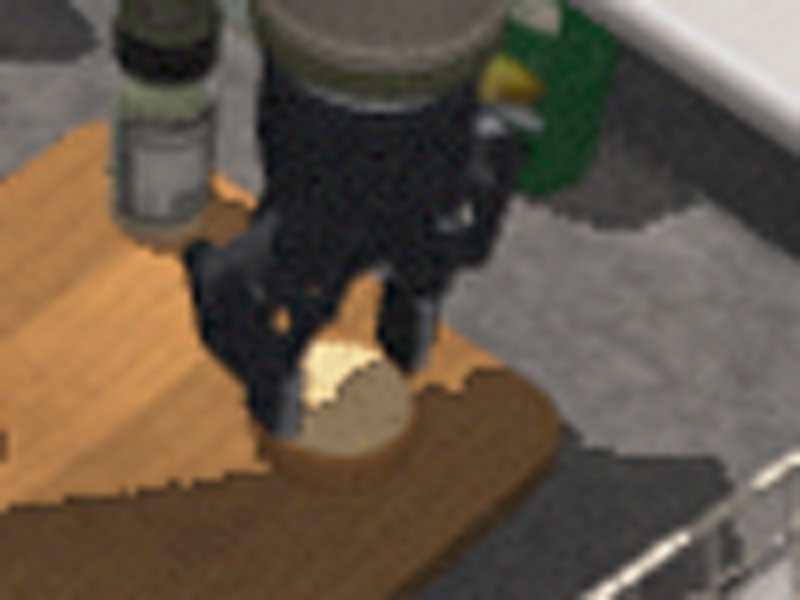

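The picture shows the tips at about (305,279) and (320,271), hovering right at the bread's top surface and well centred on it. So the error is in height only, about +40 mm. I'll open and step down until I feel the board.

>>> {"fn": "jog_arm", "kwargs": {
  "dr": [
    [0,0,0],
    [0,0,0],
    [0,0,0],
    [0,0,0],
    [0,0,0],
    [0,0,0],
    [0,0,0]
  ],
  "translation": [
    [0,0,0],
    [0,0,0],
    [0,0,0],
    [0,0,0.2],
    [0,0,0.2],
    [0,0,0],
    [0,0,0]
  ],
  "jaw": [0.88,0.88,0.88,0.88,0.88,0.88,0.88]
}}

```text
clock: 8.75
position: [0.6119, -0.2593, -0.0108]
ee_rot: [0.752, 0.659, -0.0, -0.0]
ft_force: [0.1, 0.1, 1.1]
grip_width: 0.885
grasp_force: 0.0
```

>>> {"fn": "jog_arm", "kwargs": {
  "dr": [
    [0,0,0],
    [0,0,0],
    [0,0,0]
  ],
  "translation": [
    [0,0,0.15],
    [0,0,0.1],
    [0,0,0]
  ],
  "jaw": [0.88,0.88,0.88]
}}

```text
clock: 9.05
position: [0.6118, -0.2592, -0.0173]
ee_rot: [0.752, 0.659, -0.0, -0.0]
ft_force: [-1.0, -0.2, 0.2]
grip_width: 0.875
grasp_force: 0.0
```

>>> {"fn": "jog_arm", "kwargs": {
  "dr": [
    [0,0,0],
    [0,0,0],
    [0,0,0],
    [0,0,0],
    [0,0,0]
  ],
  "translation": [
    [0,0,0],
    [0,0,0],
    [0,0,0],
    [0,0,0],
    [0,0,0]
  ],
  "jaw": [0.6,0.6,0.6,0.6,0.6]
}}

```text
clock: 9.55
position: [0.6123, -0.2594, -0.0165]
ee_rot: [0.752, 0.659, 0.0, 0.0]
ft_force: [-0.2, 0.3, 3.3]
grip_width: 0.71
grasp_force: 27.5
```

Bread gripped at 60 mm with a slight board touch, so at this opening the tips are at reading + 0.0385 m. On the plate the reading should be about +0.0065. Lifting, and refining the plate centre meanwhile.

>>> {"fn": "jog_arm", "kwargs": {
  "dr": [
    [0,0,0],
    [0,0,0],
    [0,0,0],
    [0,0,0],
    [0,0,0],
    [0,0,0],
    [0,0,0],
    [0,0,0],
    [0,0,0]
  ],
  "translation": [
    [0,0,-0.3],
    [0,0,-0.6],
    [0,0,-0.8],
    [0,0,-0.8],
    [0,0,-0.8],
    [0,0,-0.8],
    [0,0,-0.8],
    [0,0,-0.5],
    [0,0,0]
  ],
  "jaw": [0.6,0.6,0.6,0.6,0.6,0.6,0.6,0.6,0.6]
}}

```text
clock: 10.45
position: [0.6131, -0.2599, 0.1207]
ee_rot: [0.752, 0.659, 0.001, 0.001]
ft_force: [0.7, -0.2, -0.6]
grip_width: 0.712
grasp_force: 27.3
```

```bash
python3 - <<'E'
from h import *
t=dict(np.load("pics/top0.npz"))
H=ray(t,(205.8,156.3),.324);ex=np.array([np.cos(-.125),np.sin(-.125),0]);ey=np.array([-ex[1],ex[0],0])
print("handle",H,"plate from handle",H-.132*ex)
# subpixel edges of rim: profile along grill axes through provisional centre, at rim height
g=cv2.cvtColor(t["color"],cv2.COLOR_RGB2GRAY).astype(np.float32)
C=np.array([.541,.145,.042])
for nm,a,b in(("along y",ey,ex),("along x",ex,ey)):
    d=np.arange(-.125,.126,.003);P=[np.mean([g[tuple(np.round(proj(t,C+a*q+b*w)[::-1]).astype(int))] for w in np.linspace(-.03,.03,13)]) for q in d]
    print(nm,' '.join(f"{int(q*1000)}:{int(v)}" for q,v in zip(d,P)))
plan([.541,.145,.10])
E
```

```text
handle [0.67708647 0.12134941 0.324     ] plate from handle [0.54611638 0.13780648 0.324     ]
along y -125:98 -122:96 -119:94 -115:93 -112:94 -109:84 -106:62 -103:47 -100:72 -97:131 -94:191 -91:220 -88:205 -85:140 -82:83 -79:71 -76:68 -73:72 -70:72 -67:70 -64:68 -61:71 -58:74 -55:74 -52:71 -49:68 -46:73 -43:76 -40:71 -37:68 -34:73 -31:75 -28:74 -25:71 -22:72 -19:75 -16:76 -13:73 -10:70 -7:74 -4:76 -1:73 1:70 4:73 7:75 10:74 13:72 16:73 19:77 22:75 25:72 28:69 31:72 34:75 37:73 40:70 43:72 46:75 49:74 52:70 55:70 58:73 61:75 64:71 67:69 70:73 73:73 76:71 79:67 82:71 85:72 88:82 91:119 94:180 97:218 100:214 103:172 106:112 109:85 112:84 115:84 118:83 121:84 124:86
along x -125:89 -122:89 -119:89 -115:87 -112:86 -109:87 -106:85 -103:86 -100:86 -97:87 -94:85 -91:103 -88:148 -85:166 -82:133 -79:94 -76:95 -73:111 -70:103 -67:86 -64:78 -61:76 -58:77 -55:78 -52:78 -49:78 -46:76 -43:76 -40:75 -37:75 -34:76 -31:75 -28:76 -25:75 -22:75 -19:76 -16:74 -13:73 -10:74 -7:74 -4:74 -1:74 1:73 4:73 7:71 10:71 13:71 16:72 19:73 22:72 25:70 28:70 31:69 34:67 37:70 40:70 43:71 46:71 49:69 52:68 55:68 58:69 61:69 64:69 67:68 70:67 73:71 76:97 79:144 82:208 85:228 88:228 91:227 94:224 97:208 100:180 103:167 106:172 109:150 112:88 115:39 118:26 121:27 124:28
t 10.45 pos [ 0.6131 -0.2599  0.1207] yaw_y deg -7.5 z [ 0.003 -0.001 -1.   ] units [15.68 -4.98  0.81] w 0.712 F [ 0.7 -0.2 -0.6] g 27.3
```

Edge profiles put the rim at 203 mm wide (expected 206) and the plate centre near (0.541, 0.147). Carrying the bread there.

>>> {"fn": "jog_arm", "kwargs": {
  "dr": [
    [0,0,0],
    [0,0,0],
    [0,0,0],
    [0,0,0],
    [0,0,0],
    [0,0,0],
    [0,0,0],
    [0,0,0],
    [0,0,0],
    [0,0,0]
  ],
  "translation": [
    [0.5,-0.2,0],
    [0.9,-0.3,0],
    [1,-0.3,0],
    [1,-0.3,0],
    [1,-0.3,0],
    [1,-0.3,0],
    [1,-0.3,0],
    [1,-0.3,0],
    [1,-0.3,0],
    [1,-0.3,0]
  ],
  "jaw": [0.6,0.6,0.6,0.6,0.6,0.6,0.6,0.6,0.6,0.6]
}}

```text
clock: 11.45
position: [0.5695, -0.0147, 0.117]
ee_rot: [0.752, 0.66, -0.001, -0.001]
ft_force: [0.3, -1.0, -0.6]
grip_width: 0.714
grasp_force: 27.3
```

>>> {"fn": "jog_arm", "kwargs": {
  "dr": [
    [0,0,0],
    [0,0,0],
    [0,0,0],
    [0,0,0],
    [0,0,0],
    [0,0,0],
    [0,0,0],
    [0,0,0],
    [0,0,0],
    [0,0,0]
  ],
  "translation": [
    [1,-0.3,0],
    [1,-0.3,0],
    [1,-0.3,0],
    [1,-0.3,0],
    [0.9,-0.3,0],
    [0.9,-0.3,0.3],
    [0.5,-0.2,0.6],
    [0,0,0.8],
    [0,0,0.8],
    [0,0,0]
  ],
  "jaw": [0.6,0.6,0.6,0.6,0.6,0.6,0.6,0.6,0.6,0.6]
}}

```text
clock: 12.45
position: [0.5391, 0.145, 0.052]
ee_rot: [0.752, 0.659, -0.003, -0.001]
ft_force: [-0.5, -1.1, -1.7]
grip_width: 0.717
grasp_force: 27.5
```

```bash
python3 - <<'E'
from h import *
plan([.541,.147,.008])
s=optics.camera('scene');
p=manip.get_obs()['position']; print([proj(s,np.array(p)+[0,0,z]) for z in(.0385,.0585)])
hsv=cv2.cvtColor(s["color"],cv2.COLOR_RGB2HSV);m=cv2.inRange(hsv,(18,40,100),(35,140,255));m[:,:150]=0;m[:150]=0;m[:,250:]=0
n,l,st,ce=cv2.connectedComponentsWithStats(m);print(st[1:][st[1:,4]>30],ce[1:][st[1:,4]>30])
E
```

```text
t 12.45 pos [0.5391 0.145  0.052 ] yaw_y deg -7.5 z [-0.006 -0.003 -1.   ] units [0.1  0.08 1.76] w 0.717 F [-0.5 -1.1 -1.7] g 27.5
[array([208.34382618, 203.74462709]), array([207.97376349, 199.01599048])]
[[200 196  17  10 107]] [[207.80373832 199.8317757 ]]
```

The bread appears at (207.8,199.8) against a predicted (208,199), so lateral position and height offset are confirmed. Lowering it.

>>> {"fn": "jog_arm", "kwargs": {
  "dr": [
    [0,0,0],
    [0,0,0],
    [0,0,0],
    [0,0,0],
    [0,0,0],
    [0,0,0]
  ],
  "translation": [
    [0.1,0.1,0.5],
    [0,0,0.5],
    [0,0,0.4],
    [0,0,0.2],
    [0,0,0.1],
    [0,0,0]
  ],
  "jaw": [0.6,0.6,0.6,0.6,0.6,0.6]
}}

```text
clock: 13.1
position: [0.5448, 0.1479, 0.0131]
ee_rot: [0.752, 0.659, -0.0, -0.0]
ft_force: [-1.4, 0.7, -0.6]
grip_width: 0.715
grasp_force: 27.5
```

>>> {"fn": "jog_arm", "kwargs": {
  "dr": [
    [0,0,0],
    [0,0,0],
    [0,0,0],
    [0,0,0]
  ],
  "translation": [
    [0,-0.1,0.1],
    [0,0,0.1],
    [0,0,0],
    [0,0,0]
  ],
  "jaw": [0.6,0.6,0.6,0.6]
}}

```text
clock: 13.5
position: [0.5425, 0.1484, 0.0084]
ee_rot: [0.752, 0.659, 0.0, -0.0]
ft_force: [-0.3, -0.0, -0.5]
grip_width: 0.71
grasp_force: 27.5
```

>>> {"fn": "jog_arm", "kwargs": {
  "dr": [
    [0,0,0],
    [0,0,0],
    [0,0,0]
  ],
  "translation": [
    [0,0,0.05],
    [0,0,0.05],
    [0,0,0]
  ],
  "jaw": [0.6,0.6,0.6]
}}

```text
clock: 13.8
position: [0.5427, 0.1484, 0.0067]
ee_rot: [0.752, 0.659, 0.0, -0.0]
ft_force: [-4.2, -0.9, 11.8]
grip_width: 0.717
grasp_force: 28.6
```

Contact on the plate at the expected height. Releasing and lifting.

>>> {"fn": "jog_arm", "kwargs": {
  "dr": [
    [0,0,0],
    [0,0,0],
    [0,0,0],
    [0,0,0],
    [0,0,0],
    [0,0,0],
    [0,0,0],
    [0,0,0],
    [0,0,0],
    [0,0,0]
  ],
  "translation": [
    [0,0,0],
    [0,0,0],
    [0,0,0],
    [0,0,0],
    [0,0,-0.2],
    [0,0,-0.5],
    [0,0,-1],
    [0,0,-1],
    [0,0,-1],
    [-0.5,0,-0.7]
  ],
  "jaw": [0.76,0.8,0.9,0.95,0.95,0.95,0.95,0.95,0.95,0.95]
}}

```text
clock: 14.8
position: [0.5415, 0.1375, 0.1186]
ee_rot: [0.751, 0.66, 0.001, 0.0]
ft_force: [0.1, -0.2, 0.5]
grip_width: 0.952
grasp_force: 0.0
```

```bash
cat >> h.py <<'E'
def blob(c,lo,hi,box,z,amin=40):
    "largest colour blob in box (x0,y0,x1,y1) -> min enclosing circle and area centre on plane z"
    m=cv2.inRange(cv2.cvtColor(c["color"],cv2.COLOR_RGB2HSV),lo,hi); k=np.zeros_like(m);k[box[1]:box[3],box[0]:box[2]]=255
    q=max(cv2.findContours(m&k,0,2)[0],key=cv2.contourArea); h=cv2.convexHull(q); M=cv2.moments(h); u=(M["m10"]/M["m00"],M["m01"]/M["m00"]); r=cv2.boundingRect(h)
    print("blob",np.round(u,1),r,"->",ray(c,u,z).round(4)); return u
E
python3 - <<'E'
from h import *
t=optics.camera('top');s=optics.camera('scene')
blob(t,(0,60,20),(13,255,115),(325,235,360,275),.036)
blob(s,(0,60,20),(13,255,110),(252,298,284,326),.030)
blob(s,(18,40,100),(35,140,255),(185,180,230,225),.065)
for r in range(240,270): print(r,''.join('%4d'%v for v in t['color'][r,328:356,0]))
plan([.425,-.269,.1])
E
```

```text
blob [342.  254.7] (333, 246, 19, 19) -> [ 0.4254 -0.2674  0.036 ]
blob [266.3 313. ] (256, 304, 21, 19) -> [ 0.4218 -0.2724  0.03  ]
blob [209. 210.] (201, 205, 17, 11) -> [0.5408 0.1452 0.065 ]
240  144 146 146 145 145 150 151 150 146 149 150 152 149 147 148 150 149 146 142 142 146 150 148 146 143 147 148 151
241  142 143 144 147 145 148 149 148 145 146 149 153 150 145 144 146 147 145 142 147 147 152 145 143 142 149 151 147
242  141 143 147 146 147 149 147 146 144 144 145 152 151 145 144 147 151 146 143 146 147 150 149 142 148 148 148 149
243  136 147 149 147 142 151 148 146 145 143 150 150 153 146 142 146 150 144 142 148 150 152 147 144 143 148 150 148
244  140 146 147 145 146 150 149 151 147 142 146 149 144 135 134 141 144 143 141 145 146 150 147 146 145 151 148 146
245  143 147 150 151 143 148 151 150 143 131 128 126 117 107 108 115 123 123 127 139 146 151 147 144 140 152 150 147
246  145 143 149 148 145 149 151 147 126  97  80  82  82  77  77  78  82  86  96 117 133 145 146 143 148 149 151 145
247  142 143 149 145 147 145 145 131 102  70  62  72  75  84  71  65  64  69  74  82 
[... 2041 characters left out ...]
 147 147 153 147 148 152 152 145 143 141 140 138 137 140 144 151 153 148 145 152 154 146 144 146
266  146 148 149 152 147 147 148 151 150 150 151 151 149 152 154 147 149 147 147 148 152 145 146 149 149 150 147 147
267  150 147 150 149 150 148 150 150 148 152 148 148 147 150 150 149 147 148 147 150 149 147 146 147 153 146 145 150
268  146 145 149 154 149 149 151 152 148 150 152 149 150 151 147 150 145 147 147 146 147 146 146 145 149 148 146 146
269  148 147 148 156 153 152 150 150 152 147 147 151 147 150 152 147 146 147 144 147 149 146 146 145 150 146 146 144
t 14.9 pos [0.5426 0.1347 0.1193] yaw_y deg -7.7 z [ 0.005  0.002 -1.   ] units [-16.63  -2.52   0.72] w 0.949 F [ 0.7 -0.3 -0.2] g 0.0
```

>>> {"fn": "jog_arm", "kwargs": {
  "dr": [
    [0,0,0],
    [0,0,0],
    [0,0,0],
    [0,0,0],
    [0,0,0],
    [0,0,0],
    [0,0,0],
    [0,0,0],
    [0,0,0],
    [0,0,0]
  ],
  "translation": [
    [-1,-0.2,0],
    [-1,-0.2,0],
    [-1,-0.2,0],
    [-1,-0.2,0],
    [-1,-0.2,0],
    [-1,-0.2,0],
    [-1,-0.2,0],
    [-1,-0.2,0],
    [-1,-0.2,0],
    [-1,-0.2,0]
  ],
  "jaw": [0.95,0.95,0.95,0.95,0.95,0.95,0.95,0.95,0.95,0.95]
}}

```text
clock: 15.9
position: [0.4579, -0.106, 0.1156]
ee_rot: [0.752, 0.659, 0.0, -0.0]
ft_force: [0.5, -0.4, 0.0]
grip_width: 0.952
grasp_force: 0.0
```

>>> {"fn": "jog_arm", "kwargs": {
  "dr": [
    [0,0,0],
    [0,0,0],
    [0,0,0],
    [0,0,0],
    [0,0,0],
    [0,0,0],
    [0,0,0],
    [0,0,0],
    [0,0,0],
    [0,0,0]
  ],
  "translation": [
    [-1,-0.1,0],
    [-1,-0.1,0],
    [-1,-0.1,0],
    [-1,-0.1,0],
    [-1,-0.1,0],
    [-1,0,0.4],
    [-0.6,0,0.6],
    [0,0,0.9],
    [0,0,0.9],
    [0,0,0]
  ],
  "jaw": [0.95,0.95,0.95,0.95,0.95,0.95,0.95,0.95,0.95,0.95]
}}

```text
clock: 16.9
position: [0.4226, -0.2664, 0.0433]
ee_rot: [0.752, 0.659, -0.001, -0.002]
ft_force: [0.2, -0.2, 0.3]
grip_width: 0.95
grasp_force: 0.0
```

```bash
python3 -c "
from h import *
t=optics.camera('top')
blob(t,(20,40,130),(35,140,255),(185,190,230,240),.065)
plan([.425,-.268,-.015])"
```

```text
blob [205.4 215.7] (196, 206, 20, 20) -> [0.5437 0.1477 0.065 ]
t 16.95 pos [ 0.4234 -0.2669  0.0449] yaw_y deg -7.6 z [-0.003  0.    -1.   ] units [-0.03  0.08  2.4 ] w 0.951 F [-0.1  0.2 -0.2] g 0.0
```

The bread sits at (0.5437, 0.1477), matching its release point of (0.5427, 0.1484). Lowering onto the patty.

>>> {"fn": "jog_arm", "kwargs": {
  "dr": [
    [0,0,0],
    [0,0,0],
    [0,0,0],
    [0,0,0],
    [0,0,0],
    [0,0,0],
    [0,0,0],
    [0,0,0]
  ],
  "translation": [
    [0,0.05,0.6],
    [0,0,0.6],
    [0,0,0.6],
    [0,0,0.35],
    [0,0,0.15],
    [0,0,0.1],
    [0,0,0],
    [0,0,0]
  ],
  "jaw": [0.9,0.9,0.88,0.88,0.88,0.88,0.88,0.88]
}}

```text
clock: 17.75
position: [0.426, -0.2677, -0.0139]
ee_rot: [0.752, 0.659, 0.0, 0.0]
ft_force: [-0.4, 0.2, 0.8]
grip_width: 0.881
grasp_force: 0.0
```

>>> {"fn": "jog_arm", "kwargs": {
  "dr": [
    [0,0,0],
    [0,0,0],
    [0,0,0],
    [0,0,0],
    [0,0,0],
    [0,0,0]
  ],
  "translation": [
    [0,0,0],
    [0,0,0],
    [0,0,0],
    [0,0,0],
    [0,0,0],
    [0,0,0]
  ],
  "jaw": [0.55,0.55,0.55,0.55,0.55,0.55]
}}

```text
clock: 18.35
position: [0.426, -0.2675, -0.0136]
ee_rot: [0.752, 0.659, 0.0, 0.0]
ft_force: [-2.3, 1.0, 8.1]
grip_width: 0.661
grasp_force: 25.1
```

Patty gripped at 56 mm. Lifting and carrying it to (0.543, 0.148).

>>> {"fn": "jog_arm", "kwargs": {
  "dr": [
    [0,0,0],
    [0,0,0],
    [0,0,0],
    [0,0,0],
    [0,0,0],
    [0,0,0],
    [0,0,0],
    [0,0,0],
    [0,0,0],
    [0,0,0]
  ],
  "translation": [
    [0,0,-0.3],
    [0,0,-0.6],
    [0,0,-0.8],
    [0,0,-0.8],
    [0.5,0.1,-0.7],
    [0.8,0.1,-0.5],
    [1,0.1,0],
    [1,0.1,0],
    [1,0.2,0],
    [1,0.2,0]
  ],
  "jaw": [0.5,0.5,0.5,0.5,0.5,0.5,0.5,0.5,0.5,0.5]
}}

```text
clock: 19.35
position: [0.4633, -0.1379, 0.0794]
ee_rot: [0.752, 0.659, 0.001, 0.0]
ft_force: [0.6, -0.9, -1.4]
grip_width: 0.669
grasp_force: 27.0
```

>>> {"fn": "jog_arm", "kwargs": {
  "dr": [
    [0,0,0],
    [0,0,0],
    [0,0,0],
    [0,0,0],
    [0,0,0],
    [0,0,0],
    [0,0,0],
    [0,0,0],
    [0,0,0],
    [0,0,0]
  ],
  "translation": [
    [1,0.2,0],
    [1,0.2,0],
    [1,0.2,0],
    [1,0.2,0],
    [1,0.2,0],
    [1,0.2,0],
    [1,0.2,0],
    [1,0.2,0],
    [1,0.1,0],
    [1,0,0]
  ],
  "jaw": [0.5,0.5,0.5,0.5,0.5,0.5,0.5,0.5,0.5,0.5]
}}

```text
clock: 20.35
position: [0.5384, 0.1043, 0.0796]
ee_rot: [0.752, 0.659, 0.001, 0.0]
ft_force: [0.6, 0.3, -0.4]
grip_width: 0.661
grasp_force: 27.0
```

>>> {"fn": "jog_arm", "kwargs": {
  "dr": [
    [0,0,0],
    [0,0,0],
    [0,0,0],
    [0,0,0]
  ],
  "translation": [
    [0.8,0,0],
    [0.4,0,0],
    [0,0,0],
    [0,0,0]
  ],
  "jaw": [0.5,0.5,0.5,0.5]
}}

```text
clock: 20.75
position: [0.5417, 0.132, 0.0784]
ee_rot: [0.752, 0.659, -0.0, 0.0]
ft_force: [-0.5, -0.1, -2.1]
grip_width: 0.663
grasp_force: 27.0
```

```bash
python3 -c "
from h import *
plan([.543,.148,.032])"
```

```text
t 20.75 pos [0.5417 0.132  0.0784] yaw_y deg -7.6 z [ 0.    -0.001 -1.   ] units [ 0.64 -0.03  1.86] w 0.663 F [-0.5 -0.1 -2.1] g 27.0
```

>>> {"fn": "jog_arm", "kwargs": {
  "dr": [
    [0,0,0],
    [0,0,0],
    [0,0,0],
    [0,0,0],
    [0,0,0],
    [0,0,0],
    [0,0,0],
    [0,0,0]
  ],
  "translation": [
    [0.4,0,0],
    [0.25,0,0.3],
    [0,0,0.4],
    [0,0,0.4],
    [0,0,0.4],
    [0,0,0.2],
    [0,0,0],
    [0,0,0]
  ],
  "jaw": [0.5,0.5,0.5,0.5,0.5,0.5,0.5,0.5]
}}

```text
clock: 21.55
position: [0.544, 0.1492, 0.0359]
ee_rot: [0.752, 0.659, 0.0, 0.0]
ft_force: [0.8, 0.2, -0.3]
grip_width: 0.663
grasp_force: 27.0
```

```bash
python3 -c "
from h import *
plan([.543,.148,.0295])"
```

```text
t 21.55 pos [0.544  0.1492 0.0359] yaw_y deg -7.5 z [ 0. -0. -1.] units [-0.05 -0.03  0.25] w 0.663 F [ 0.8  0.2 -0.3] g 27.0
```

>>> {"fn": "jog_arm", "kwargs": {
  "dr": [
    [0,0,0],
    [0,0,0],
    [0,0,0],
    [0,0,0]
  ],
  "translation": [
    [-0.05,0,0.1],
    [0,0,0.1],
    [0,0,0],
    [0,0,0]
  ],
  "jaw": [0.5,0.5,0.5,0.5]
}}

```text
clock: 21.95
position: [0.5437, 0.1482, 0.0308]
ee_rot: [0.752, 0.659, 0.0, -0.0]
ft_force: [-0.1, -0.1, -0.3]
grip_width: 0.667
grasp_force: 27.0
```

>>> {"fn": "jog_arm", "kwargs": {
  "dr": [
    [0,0,0],
    [0,0,0],
    [0,0,0]
  ],
  "translation": [
    [0,0,0.05],
    [0,0,0.03],
    [0,0,0]
  ],
  "jaw": [0.5,0.5,0.5]
}}

```text
clock: 22.25
position: [0.5439, 0.1483, 0.0297]
ee_rot: [0.752, 0.659, 0.0, -0.0]
ft_force: [-5.0, -1.6, 10.6]
grip_width: 0.662
grasp_force: 28.1
```

>>> {"fn": "jog_arm", "kwargs": {
  "dr": [
    [0,0,0],
    [0,0,0],
    [0,0,0],
    [0,0,0],
    [0,0,0],
    [0,0,0],
    [0,0,0],
    [0,0,0],
    [0,0,0],
    [0,0,0]
  ],
  "translation": [
    [0,0,0],
    [0,0,0],
    [0,0,0],
    [0,0,0],
    [0,0,-0.2],
    [0,0,-0.5],
    [0,0,-1],
    [0,0,-1],
    [-0.5,0,-0.5],
    [-1,0,0]
  ],
  "jaw": [0.71,0.75,0.85,0.9,0.9,0.9,0.9,0.9,0.9,0.9]
}}

```text
clock: 23.25
position: [0.5399, 0.1119, 0.111]
ee_rot: [0.751, 0.66, 0.002, 0.0]
ft_force: [0.7, -0.5, 0.8]
grip_width: 0.897
grasp_force: 0.0
```

>>> {"fn": "jog_arm", "kwargs": {
  "dr": [
    [0,0,0],
    [0,0,0],
    [0,0,0],
    [0,0,0],
    [0,0,0],
    [0,0,0],
    [0,0,0],
    [0,0,0],
    [0,0,0],
    [0,0,0]
  ],
  "translation": [
    [-1,0,0],
    [-1,0,0],
    [-1,0,0],
    [-1,0,0],
    [-1,0,0],
    [-1,0,0],
    [-1,0,0],
    [-1,0,0],
    [-1,0,0],
    [-1,0,0]
  ],
  "jaw": [0.9,0.9,0.9,0.9,0.9,0.9,0.9,0.9,0.9,0.9]
}}

```text
clock: 24.25
position: [0.5051, -0.1387, 0.109]
ee_rot: [0.752, 0.659, 0.0, -0.0]
ft_force: [0.4, 0.3, 0.6]
grip_width: 0.896
grasp_force: 0.0
```

```bash
python3 -c "
from h import *
t=optics.camera('top')
plan([.4965,-.164,.04])
g=t['color'][...,0]
for r in range(200,232,2): print(r,''.join('%4d'%v for v in g[r,190:222]))
h=cv2.cvtColor(t['color'],cv2.COLOR_RGB2HSV)[...,1]
print()
for r in range(200,232,2): print(r,''.join('%4d'%v for v in h[r,190:222]))"
```

```text
t 24.3 pos [ 0.5041 -0.1433  0.1092] yaw_y deg -7.8 z [ 0.    -0.001 -1.   ] units [-0.86 -0.19  2.77] w 0.903 F [-1.9 -4.3  0.4] g 0.0
200   71  67  60  66  72  68  66  69  77  75  72  76  76  69  65  67  69  71  69  62  66  70  71  65  72  75  70  69  69  70  65  67
202   73  66  65  69  67  64  58  68  72  71  66  69  76  77  74  74  75  73  70  68  72  71  67  59  67  76  70  68  72  76  71  70
204   73  72  72  75  76  70  70  72  69  67  57  66  68  68  61  71  75  75  71  71  75  71  69  64  68  74  66  62  67  71  72  68
206   70  68  70  76  72  70  75  79  78  66  61  66  67  62  58  57  58  54  47  48  45  41  42  48  67  70  66  63  73  71  68  61
208   70  68  70  69  67  67  68  75  73  66  65  67  73  85  87  83  79  76  76  71  60  49  37  39  41  45  57  72  77  74  65  60
210   71  73  72  74  69  71  71  68  71  90  95  95  98 105  97  93  89  92  93  94  90  86  68  47  34  33  35  50  69  77  74  73
212   63  69  78  74  74  70  71  83  92 103 106 107 103 102  98  99 101 106 102  99  95  98  98  80  55  37  34  38  54  69  65  73
214   58  69  75  74  63  64  75 
[... 2592 characters left out ...]
143 149  99  26  10   8  12   4  13
222   13  10  10   8   3   3  34  90 124 137 128 122 122 112 113 117 116 118 122 120 135 142 155 125  65  13  12   7  11   8  15  10
224   16  13  14   7  10  17   4  20  56 100 132 151 154 139 144 131 140 143 154 157 152 137  97  38  11   7   6   9  13  10  10   7
226   10   9  14  10   9  13  10   4  10  10  24  62  96  96 108 114  92  84  71  60  30   7   7  14  14   3  10  11   4   7   9   6
228   10  10   4   3  13   9  10  10   6  13  14   4   6   7  11  12  11  10   6   6  12   9  10  10  10  10  10   4   8   4   7   7
230    3  13  15  10  10  11   7  14   9   6   7   6   3  13  11   8  17  13   7   8   7  13  10  17   3  10  10   7   7   7   7  11
```

The patty is centred on the bread: blob centre (205.5,216.3) against the bread's earlier (205.4,215.7). Next is the cheese, probing down carefully because it's thin.

>>> {"fn": "jog_arm", "kwargs": {
  "dr": [
    [0,0,0],
    [0,0,0],
    [0,0,0],
    [0,0,0],
    [0,0,0],
    [0,0,0],
    [0,0,0],
    [0,0,0],
    [0,0,0],
    [0,0,0]
  ],
  "translation": [
    [-0.5,-0.1,0.3],
    [-0.2,-0.1,0.6],
    [0,0,0.8],
    [0,0,0.8],
    [0,0,0.8],
    [0,0,0.6],
    [0,0,0.4],
    [0,0,0.3],
    [0,0,0],
    [0,0,0]
  ],
  "jaw": [0.78,0.78,0.78,0.78,0.78,0.78,0.78,0.78,0.78,0.78]
}}

```text
clock: 25.3
position: [0.499, -0.1537, -0.0058]
ee_rot: [0.752, 0.659, 0.0, 0.0]
ft_force: [0.2, -0.7, 0.3]
grip_width: 0.784
grasp_force: 0.0
```

```bash
python3 -c "
from h import *
plan([.4965,-.164,-.018])
t=optics.camera('top')
blob(t,(0,0,170),(180,40,255),(295,215,325,245),.034)"
```

```text
t 25.3 pos [ 0.499  -0.1537 -0.0058] yaw_y deg -7.5 z [ 0.001 -0.    -1.   ] units [-0.42 -0.05  0.49] w 0.784 F [ 0.2 -0.7  0.3] g 0.0Traceback (most recent call last):
  File "<string>", line 5, in <module>
    blob(t,(0,0,170),(180,40,255),(295,215,325,245),.034)
    ~~~~^^^^^^^^^^^^^^^^^^^^^^^^^^^^^^^^^^^^^^^^^^^^^^^^^
  File "h.py", line 21, in blob
    q=max(cv2.findContours(m&k,0,2)[0],key=cv2.contourArea); h=cv2.convexHull(q); M=cv2.moments(h); u=(M["m10"]/M["m00"],M["m01"]/M["m00"]); r=cv2.boundingRect(h)
ValueError: max() iterable argument is empty
```

>>> {"fn": "jog_arm", "kwargs": {
  "dr": [
    [0,0,0],
    [0,0,0],
    [0,0,0],
    [0,0,0],
    [0,0,0],
    [0,0,0]
  ],
  "translation": [
    [-0.4,-0.05,0],
    [0,0,0],
    [0,0,0.25],
    [0,0,0.2],
    [0,0,0],
    [0,0,0]
  ],
  "jaw": [0.78,0.78,0.78,0.78,0.78,0.78]
}}

```text
clock: 25.95
position: [0.496, -0.1632, -0.0178]
ee_rot: [0.752, 0.659, -0.0, -0.0]
ft_force: [0.5, 0.1, -0.2]
grip_width: 0.782
grasp_force: 0.0
```

```bash
python3 -c "
from h import *
plan([.4965,-.164,-.018])"
```

```text
t 25.95 pos [ 0.496  -0.1632 -0.0178] yaw_y deg -7.5 z [-0.001  0.    -1.   ] units [-0.03  0.02  0.01] w 0.782 F [ 0.5  0.1 -0.2] g 0.0
```

>>> {"fn": "jog_arm", "kwargs": {
  "dr": [
    [0,0,0],
    [0,0,0],
    [0,0,0],
    [0,0,0],
    [0,0,0],
    [0,0,0]
  ],
  "translation": [
    [0,0,0],
    [0,0,0],
    [0,0,0],
    [0,0,0],
    [0,0,0],
    [0,0,0]
  ],
  "jaw": [0.7,0.6,0.52,0.52,0.52,0.52]
}}

```text
clock: 26.55
position: [0.4964, -0.1633, -0.0171]
ee_rot: [0.752, 0.659, 0.0, -0.0]
ft_force: [-1.9, 1.8, 6.1]
grip_width: 0.597
grasp_force: 25.3
```

Cheese gripped at 50.7 mm. Lifting and carrying it to the stack.

>>> {"fn": "jog_arm", "kwargs": {
  "dr": [
    [0,0,0],
    [0,0,0],
    [0,0,0],
    [0,0,0],
    [0,0,0],
    [0,0,0],
    [0,0,0],
    [0,0,0],
    [0,0,0],
    [0,0,0]
  ],
  "translation": [
    [0,0,-0.3],
    [0,0,-0.6],
    [0,0,-0.8],
    [0,0,-0.8],
    [0,0,-0.8],
    [0.5,0,-0.7],
    [0.8,0,-0.4],
    [1,0,0],
    [1,0,0],
    [1,0,0]
  ],
  "jaw": [0.45,0.45,0.45,0.45,0.45,0.45,0.45,0.45,0.45,0.45]
}}

```text
clock: 27.55
position: [0.5106, -0.0559, 0.0938]
ee_rot: [0.752, 0.659, 0.001, 0.0]
ft_force: [0.4, -0.5, -1.5]
grip_width: 0.596
grasp_force: 26.3
```

>>> {"fn": "jog_arm", "kwargs": {
  "dr": [
    [0,0,0],
    [0,0,0],
    [0,0,0],
    [0,0,0],
    [0,0,0],
    [0,0,0],
    [0,0,0],
    [0,0,0],
    [0,0,0],
    [0,0,0]
  ],
  "translation": [
    [1,0,0],
    [1,0,0],
    [1,0,0],
    [1,0,0],
    [1,0,0],
    [1,0.1,0],
    [1,0.1,0],
    [0.8,0,0],
    [0.4,0,0],
    [0,0,0]
  ],
  "jaw": [0.45,0.45,0.45,0.45,0.45,0.45,0.45,0.45,0.45,0.45]
}}

```text
clock: 28.55
position: [0.5421, 0.1469, 0.0928]
ee_rot: [0.751, 0.66, 0.0, 0.0]
ft_force: [-0.2, -0.9, -0.7]
grip_width: 0.59
grasp_force: 26.3
```

```bash
python3 -c "
from h import *
plan([.5435,.148,.046])"
```

```text
t 28.55 pos [0.5421 0.1469 0.0928] yaw_y deg -7.4 z [ 0.  0. -1.] units [0.05 0.05 1.87] w 0.59 F [-0.2 -0.9 -0.7] g 26.3
```

>>> {"fn": "jog_arm", "kwargs": {
  "dr": [
    [0,0,0],
    [0,0,0],
    [0,0,0],
    [0,0,0],
    [0,0,0],
    [0,0,0],
    [0,0,0]
  ],
  "translation": [
    [0,0,0.3],
    [0,0,0.5],
    [0,0,0.5],
    [0,0,0.3],
    [0,0,0.2],
    [0,0,0],
    [0,0,0]
  ],
  "jaw": [0.45,0.45,0.45,0.45,0.45,0.45,0.45]
}}

```text
clock: 29.25
position: [0.5423, 0.1458, 0.0476]
ee_rot: [0.752, 0.659, 0.0, 0.0]
ft_force: [-0.2, -0.2, -1.0]
grip_width: 0.593
grasp_force: 26.3
```

```bash
python3 -c "
from h import *
plan([.5435,.148,.0425])"
```

```text
t 29.25 pos [0.5423 0.1458 0.0476] yaw_y deg -7.5 z [ 0.  0. -1.] units [0.1  0.04 0.2 ] w 0.593 F [-0.2 -0.2 -1. ] g 26.3
```

>>> {"fn": "jog_arm", "kwargs": {
  "dr": [
    [0,0,0],
    [0,0,0],
    [0,0,0],
    [0,0,0],
    [0,0,0]
  ],
  "translation": [
    [0.1,0.05,0.08],
    [0,0,0.08],
    [0,0,0.04],
    [0,0,0],
    [0,0,0]
  ],
  "jaw": [0.45,0.45,0.45,0.45,0.45]
}}

```text
clock: 29.75
position: [0.5437, 0.1481, 0.0425]
ee_rot: [0.752, 0.659, 0.0, -0.0]
ft_force: [0.2, 0.9, -1.0]
grip_width: 0.594
grasp_force: 26.4
```

>>> {"fn": "jog_arm", "kwargs": {
  "dr": [
    [0,0,0],
    [0,0,0],
    [0,0,0]
  ],
  "translation": [
    [0,0,0.04],
    [0,0,0.03],
    [0,0,0]
  ],
  "jaw": [0.45,0.45,0.45]
}}

```text
clock: 30.05
position: [0.5438, 0.1482, 0.0422]
ee_rot: [0.752, 0.659, 0.0, -0.0]
ft_force: [-6.8, -1.2, 16.2]
grip_width: 0.59
grasp_force: 27.8
```

>>> {"fn": "jog_arm", "kwargs": {
  "dr": [
    [0,0,0],
    [0,0,0],
    [0,0,0],
    [0,0,0],
    [0,0,0],
    [0,0,0],
    [0,0,0],
    [0,0,0],
    [0,0,0],
    [0,0,0]
  ],
  "translation": [
    [0,0,0],
    [0,0,0],
    [0,0,0],
    [0,0,0],
    [0,0,-0.2],
    [0,0,-0.5],
    [0,0,-1],
    [0,0,-1],
    [0,0,-1],
    [0,0,-1]
  ],
  "jaw": [0.65,0.7,0.8,0.85,0.85,0.85,0.85,0.85,0.85,0.85]
}}

```text
clock: 31.05
position: [0.5438, 0.148, 0.1604]
ee_rot: [0.752, 0.659, 0.001, 0.0]
ft_force: [0.7, 0.9, 0.4]
grip_width: 0.851
grasp_force: 0.0
```

>>> {"fn": "jog_arm", "kwargs": {
  "dr": [
    [0,0,0],
    [0,0,0],
    [0,0,0],
    [0,0,0],
    [0,0,0],
    [0,0,0],
    [0,0,0],
    [0,0,0]
  ],
  "translation": [
    [0,0,-1],
    [0,0,-1],
    [0,0,-1],
    [0,0,-1],
    [0,0,-1],
    [0,0,-1],
    [0,0,-0.3],
    [0,0,0]
  ],
  "jaw": [0.7,0.7,0.7,0.7,0.7,0.7,0.7,0.7]
}}

```text
clock: 31.85
position: [0.5441, 0.148, 0.3171]
ee_rot: [0.752, 0.659, 0.001, 0.0]
ft_force: [0.4, -0.7, -0.4]
grip_width: 0.703
grasp_force: 0.0
```

```bash
python3 -c "
from h import *
plan([.676,.127,.315])
s=optics.camera('scene');t=optics.camera('top')
i=np.hstack([cv2.resize(s['color'][80:240,130:290,::-1],(400,400),interpolation=2),cv2.resize(t['color'][130:260,150:280,::-1],(400,400),interpolation=2)]);cv2.imwrite('pics/s5.png',i)"
```

```text
t 31.85 pos [0.5441 0.148  0.3171] yaw_y deg -7.5 z [ 0.002  0.001 -1.   ] units [-0.14  5.34  0.09] w 0.703 F [ 0.4 -0.7 -0.4] g 0.0
```

View pics/s5.png

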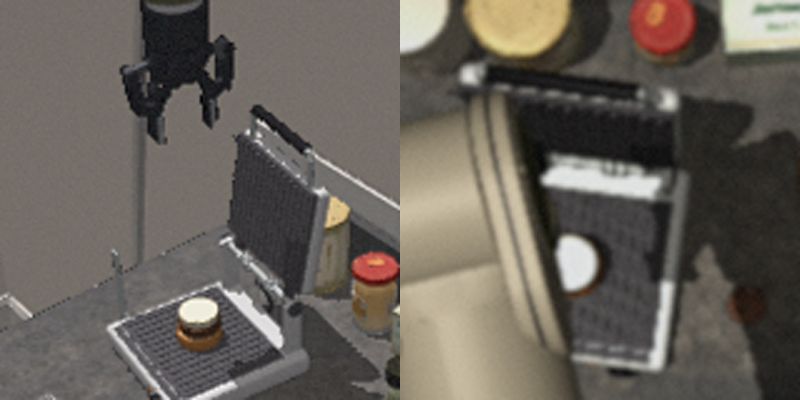

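The picture shows the stack upright and centred at about (210,209) in the scene view, and the lid open with its bar from (232,123) to (253,141). The fingertips are at (195,136) and (214,130). Checking the tip height and handle position.

```bash
python3 -c "
from h import *
s=dict(np.load('pics/scene0.npz'));t=dict(np.load('pics/top0.npz'))
for z in(.317,.337,.347,.357,.367,.377): print(z,proj(s,[.544,.148,z]))
print(tri(t,(203.3,156.3),s,(242.6,132)), ray(t,(203.3,156.3),.324), proj(s,[.676,.128,.324]))
T=optics.camera('top');blob(T,(0,0,170),(180,60,255),(200,205,217,228),.093)
S=optics.camera('scene');blob(S,(15,0,150),(40,90,255),(198,195,222,212),.093)
"
```

```text
0.317 [204.2675998  145.21259443]
0.337 [203.82870606 139.54983782]
0.347 [203.60645919 136.68233301]
0.357 [203.38231376 133.79033236]
0.367 [203.15624535 130.87352066]
0.377 [202.92822909 127.93157724]
[0.67796862 0.12813318 0.31876218] [0.67709756 0.12749099 0.324     ] [242.14549443 130.77959274]
blob [206.7 214.8] (201, 207, 13, 17) -> [0.5451 0.141  0.093 ]
blob [208.9 203.5] (201, 199, 16, 10) -> [0.5417 0.1441 0.093 ]
```

Tip offset is about 0.042 at this opening, and the bar centre is near (0.677, 0.128, 0.322). Moving over the bar.

>>> {"fn": "jog_arm", "kwargs": {
  "dr": [
    [0,0,0],
    [0,0,0],
    [0,0,0],
    [0,0,0],
    [0,0,0],
    [0,0,0],
    [0,0,0],
    [0,0,0],
    [0,0,0],
    [0,0,0]
  ],
  "translation": [
    [0,0.5,0],
    [0,0.9,0],
    [0,1,0],
    [0,1,0],
    [-0.1,1,0],
    [0,0.7,0],
    [0,0.3,0],
    [0,0,0],
    [0,0,0],
    [0,0,0]
  ],
  "jaw": [0.7,0.7,0.7,0.7,0.7,0.7,0.7,0.7,0.7,0.7]
}}

```text
clock: 33.05
position: [0.6766, 0.1285, 0.3162]
ee_rot: [0.752, 0.659, 0.0, -0.0]
ft_force: [0.5, 1.1, 0.3]
grip_width: 0.701
grasp_force: 0.0
```

```bash
python3 -c "
from h import *
plan([.677,.128,.268])
s=optics.camera('scene');s0=np.load('pics/scene0.npz')
d=cv2.absdiff(s['color'],s0['color']).max(2)
for r in range(92,150,2): print(r,''.join('#' if v>40 else '+' if v>15 else '.' for v in d[r,215:280]))
g=cv2.cvtColor(s['color'],cv2.COLOR_RGB2GRAY)
for r in range(100,150,2): print(r,''.join('#' if v<35 else '+' if v<60 else 'o' if v>150 else '.' for v in g[r,215:280]))
"
```

```text
t 33.05 pos [0.6766 0.1285 0.3162] yaw_y deg -7.5 z [ 0.     0.001 -1.   ] units [-0.02  0.02  1.93] w 0.701 F [0.5 1.1 0.3] g 0.0
92 ..............########################+.########.................
94 ......#+......#######################+..########.................
96 .....##..#############################.########..................
98 .....#########+.###############################..................
100 ......#######+.################################..................
102 ......########.####+.#######++...#############+..................
104 .......#######.##########.........###########+...................
106 .......################+..........#######+.......................
108 .......###############+...........#######........................
110 ........#############+............#######........................
112 .........###########+.............####+##........................
114 ............########+.............#######........................
116 ..............#####++.............#####+.........................
118 ..............#####++...............##++...................
[... 2106 characters left out ...]

130 ....................oo.###++#....................................
132 .............oo...........#####+.................................
134 ..........++......oo.......+######+..............................
136 .........++..+...oo..........+######.............................
138 ..........++++++................+######+.........................
140 ..........+++.+++.....o...........+#+............................
142 ..........++++++++++....o................oo......................
144 .........++++++++++++..+...................ooo...................
146 ..........+++++..++++.+..+...o................ooo................
148 .........+++.+++++.+++++++.++++...................oo.............
```

>>> {"fn": "jog_arm", "kwargs": {
  "dr": [
    [0,0,0],
    [0,0,0],
    [0,0,0],
    [0,0,0],
    [0,0,0],
    [0,0,0]
  ],
  "translation": [
    [0,0,0.4],
    [0,0,0.5],
    [0,0,0.5],
    [0,0,0.4],
    [0,0,0.1],
    [0,0,0]
  ],
  "jaw": [0.7,0.7,0.7,0.7,0.7,0.7]
}}

```text
clock: 33.7
position: [0.6769, 0.1281, 0.2677]
ee_rot: [0.752, 0.659, -0.0, -0.0]
ft_force: [-1.1, -0.4, 0.4]
grip_width: 0.705
grasp_force: 0.0
```

>>> {"fn": "jog_arm", "kwargs": {
  "dr": [
    [0,0,0],
    [0,0,0],
    [0,0,0],
    [0,0,0],
    [0,0,0],
    [0,0,0],
    [0,0,0],
    [0,0,0]
  ],
  "translation": [
    [0,0,0],
    [0,0,0],
    [0,0,0],
    [0,0,0],
    [0,0,0],
    [0,0,0],
    [0,0,0],
    [0,0,0]
  ],
  "jaw": [0.5,0.3,0.1,0.1,0.1,0.1,0.1,0.1],
  "squeeze": 60
}}

```text
clock: 34.5
position: [0.676, 0.1281, 0.269]
ee_rot: [0.752, 0.659, -0.001, -0.001]
ft_force: [-8.9, 0.0, 4.2]
grip_width: 0.168
grasp_force: 58.4
```

The bar is gripped at 14 mm. I'll compute the arc increments with the tool kept vertical.

```bash
python3 -c "
import numpy as np
th=np.array([0,.05,.12,.2,.3,.4,.5,.6,.7,.8,.9,1.0,1.1,1.2,1.3,1.4,1.5,1.57,1.63,1.68,1.72,1.745]);a=.1745-th
y=.215*np.sin(a)/.025;z=-.215*np.cos(a)/.025
for i in range(1,len(th)): print(th[i],round(y[i]-y[i-1],2),round(z[i]-z[i-1],2),'cum m',round(.025*(y[i]-y[0]),4),round(.025*(z[i]-z[0]),4))"
```

```text
0.05 -0.43 -0.06 cum m -0.0106 -0.0016
0.12 -0.6 -0.05 cum m -0.0256 -0.0029
0.2 -0.69 -0.01 cum m -0.0428 -0.0032
0.3 -0.86 0.06 cum m -0.0642 -0.0016
0.4 -0.85 0.15 cum m -0.0854 0.0022
0.5 -0.83 0.23 cum m -0.1061 0.008
0.6 -0.8 0.32 cum m -0.1261 0.0159
0.7 -0.76 0.39 cum m -0.1452 0.0257
0.8 -0.72 0.47 cum m -0.1632 0.0374
0.9 -0.67 0.54 cum m -0.18 0.0509
1.0 -0.61 0.6 cum m -0.1953 0.0659
1.1 -0.55 0.66 cum m -0.2091 0.0824
1.2 -0.48 0.71 cum m -0.2211 0.1002
1.3 -0.41 0.76 cum m -0.2314 0.1191
1.4 -0.33 0.79 cum m -0.2396 0.139
1.5 -0.25 0.82 cum m -0.2459 0.1595
1.57 -0.13 0.59 cum m -0.249 0.1742
1.63 -0.07 0.51 cum m -0.2509 0.187
1.68 -0.04 0.43 cum m -0.2519 0.1977
1.72 -0.02 0.34 cum m -0.2523 0.2063
1.745 -0.0 0.21 cum m -0.2523 0.2117
```

>>> {"fn": "jog_arm", "kwargs": {
  "dr": [
    [0,0,0],
    [0,0,0],
    [0,0,0],
    [0,0,0],
    [0,0,0],
    [0,0,0]
  ],
  "translation": [
    [0,-0.43,-0.06],
    [0,-0.6,-0.05],
    [0,-0.69,-0.01],
    [0,-0.86,0.06],
    [0,-0.85,0.15],
    [0,0,0]
  ],
  "jaw": [0.1,0.1,0.1,0.1,0.1,0.1]
}}

```text
clock: 35.1
position: [0.5926, 0.1395, 0.2692]
ee_rot: [0.752, 0.659, 0.003, 0.001]
ft_force: [2.0, -0.8, 14.7]
grip_width: 0.16
grasp_force: 62.4
```

```bash
python3 -c "
from h import *
plan([.676-.0854*.9915,.128+.0854*.13,.269-.0022])"
```

```text
t 35.1 pos [0.5926 0.1395 0.2692] yaw_y deg -7.5 z [ 0.006  0.003 -1.   ] units [-0.02 -0.05  0.09] w 0.16 F [ 2.  -0.8 14.7] g 62.4
```

>>> {"fn": "jog_arm", "kwargs": {
  "dr": [
    [0,0,0],
    [0,0,0],
    [0,0,0],
    [0,0,0],
    [0,0,0],
    [0,0,0],
    [0,0,0]
  ],
  "translation": [
    [0,-0.83,0.23],
    [0,-0.8,0.32],
    [0,-0.76,0.39],
    [0,-0.72,0.47],
    [0,-0.67,0.54],
    [0,-0.61,0.6],
    [0,0,0]
  ],
  "jaw": [0.1,0.1,0.1,0.1,0.1,0.1,0.1]
}}

```text
clock: 35.8
position: [0.4838, 0.1543, 0.203]
ee_rot: [0.752, 0.66, 0.002, 0.0]
ft_force: [5.1, 0.1, 7.5]
grip_width: 0.163
grasp_force: 68.6
```

```bash
python3 -c "
from h import *
plan([.676-.1953*.9915,.128+.1953*.13,.269-.0659])"
```

```text
t 35.8 pos [0.4838 0.1543 0.203 ] yaw_y deg -7.5 z [ 0.003  0.002 -1.   ] units [-0.04 -0.05 -0.01] w 0.163 F [5.1 0.1 7.5] g 68.6
```

>>> {"fn": "jog_arm", "kwargs": {
  "dr": [
    [0,0,0],
    [0,0,0],
    [0,0,0],
    [0,0,0],
    [0,0,0],
    [0,0,0],
    [0,0,0]
  ],
  "translation": [
    [0,-0.55,0.66],
    [0,-0.48,0.71],
    [0,-0.41,0.76],
    [0,-0.33,0.79],
    [0,-0.25,0.82],
    [0,0,0],
    [0,0,0]
  ],
  "jaw": [0.1,0.1,0.1,0.1,0.1,0.1,0.1]
}}

```text
clock: 36.5
position: [0.4332, 0.161, 0.1097]
ee_rot: [0.752, 0.659, -0.0, -0.001]
ft_force: [-5.9, 1.5, 11.6]
grip_width: 0.163
grasp_force: 76.2
```

```bash
python3 -c "
from h import *
plan([.676-.2523*.9915,.128+.2523*.13,.269-.2117])"
```

```text
t 36.5 pos [0.4332 0.161  0.1097] yaw_y deg -7.5 z [-0.001  0.001 -1.   ] units [-0.05 -0.29  2.1 ] w 0.163 F [-5.9  1.5 11.6] g 76.2
```

>>> {"fn": "jog_arm", "kwargs": {
  "dr": [
    [0,0,0],
    [0,0,0],
    [0,0,0],
    [0,0,0],
    [0,0,0],
    [0,0,0],
    [0,0,0]
  ],
  "translation": [
    [0,-0.13,0.59],
    [0,-0.07,0.51],
    [0,-0.04,0.43],
    [0,-0.02,0.34],
    [0,0,0.1],
    [0,0,0],
    [0,0,0]
  ],
  "jaw": [0.1,0.1,0.1,0.1,0.1,0.1,0.1]
}}

```text
clock: 37.2
position: [0.4253, 0.162, 0.06]
ee_rot: [0.752, 0.659, -0.001, -0.002]
ft_force: [-13.2, 2.8, 13.8]
grip_width: 0.159
grasp_force: 79.0
```

```bash
python3 -c "
from h import *
plan([.676-.2523*.9915,.128+.2523*.13,.269-.2117])
s=optics.camera('scene');t=optics.camera('top')
i=np.hstack([cv2.resize(s['color'][165:255,150:260,::-1],(550,450),interpolation=2),cv2.resize(t['color'][150:270,165:225,::-1],(225,450),interpolation=2)]);cv2.imwrite('pics/s6.png',i)
ex=np.array([.9915,-.13,0]);ey=np.array([.13,.9915,0]);C=np.array([.5425,.148,0])
for n,q in dict(gl_hinge_side=(.095,.116),gl_mid=(0,.116),gl_front=(-.08,.116)).items(): print(n,[proj(s,C+q[0]*ex+q[1]*ey+[0,0,z]) for z in(.045,.112,.138)])
H=C-.12*ex+[0,0,.112];print('bar ends',proj(s,H+.062*ey),proj(s,H-.062*ey),proj(s,H))
L=C+.095*ex+[0,0,.112]; print('lid right edge',[proj(s,L-.093*ey-k*ex) for k in(0,.17)])
"
```

```text
t 37.2 pos [0.4253 0.162  0.06  ] yaw_y deg -7.5 z [-0.004  0.001 -1.   ] units [-0.05  0.03  0.11] w 0.159 F [-13.2   2.8  13.8] g 79.0
gl_hinge_side [array([216.51199349, 186.86031394]), array([215.55635526, 171.7209496 ]), array([215.17296193, 165.64717487])]
gl_mid [array([193.06727748, 195.9742745 ]), array([191.50935684, 180.70104725]), array([190.88384325, 174.56876368])]
gl_front [array([172.46558747, 203.98302964]), array([170.35620001, 188.60047031]), array([169.50868558, 182.42003115])]
bar ends [166.44930779 201.22622417] [183.78066539 222.41595855] [174.88358813 211.53817803]
lid right edge [array([247.82549695, 203.25666726]), array([201.43743167, 222.64021071])]
```

View pics/s6.png

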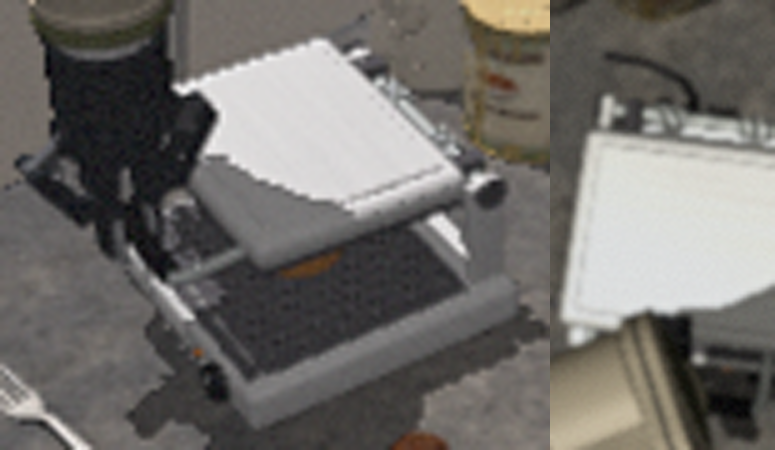

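The picture shows the lid near level over the stack, with clear space above it. The gripper hides the gauge strip. I'll measure the lid's slope from its right edge in the lid's side plane, using the base edge as a check.

```bash
python3 - <<'E'
from h import *
s=optics.camera('scene');g=cv2.GaussianBlur(cv2.cvtColor(s['color'],cv2.COLOR_RGB2GRAY),(3,3),0).astype(float)
ex=np.array([.9915,-.13,0]);ey=np.array([.13,.9915,0]);C=np.array([.5425,.148,0])
def side(uv,yg):
    d=s["R"].T@np.linalg.inv(s["mtx"])@[uv[0],uv[1],1];o=-s["R"].T@s["t"];k=(yg-(o-C)@ey)/(d@ey);X=o+k*d-C;return np.array([X@ex,X[2]])
# predicted rows for guide lines, in crop units -> image px
def edge(p,q,yg,sign,nm,w=5):
    us=np.arange(p[0],q[0]+1);P=[]
    for u in us:
        v0=p[1]+(q[1]-p[1])*(u-p[0])/(q[0]-p[0]);r=np.arange(int(v0)-w,int(v0)+w+1)
        gr=sign*(g[r+1,u]-g[r-1,u]);i=int(np.argmax(gr))
        if 0<i<len(r)-1:
            den=gr[i-1]-2*gr[i]+gr[i+1];P.append((u,r[i]+.5*(gr[i-1]-gr[i+1])/den if den else r[i]))
    P=np.array(P);f=np.polyfit(P[:,0],P[:,1],1);e=P[:,1]-np.polyval(f,P[:,0]);k=abs(e)<1;f=np.polyfit(P[k,0],P[k,1],1)
    A,B=[side((u,np.polyval(f,u)),yg) for u in(us[0],us[-1])]
    print(nm,"n",k.sum(),"slope",f[0].round(3),"A(x,z)",A.round(4),"B",B.round(4),"tilt rad",np.arctan2(B[1]-A[1],B[0]-A[0]).round(3))
c=lambda x,y:(int(150+x/5),165+y/5)
edge(c(275,268),c(455,203),-.093,-1,"lid lower right edge")
edge(c(215,188) if 0 else c(290,262),c(440,205),-.093,-1,"lid lower inner")
edge(c(270,400),c(505,300),-.103,1,"base top right outer?")
edge(c(265,425),c(515,310),-.103,-1,"base lower")
edge(c(265,372),c(460,285),-.09,1,"base upper inner")
for x,y in((165,278),(160,280),(487,188)): print((x,y),side((150+x/5,165+y/5),-.062 if x<200 else -.1))
E
```

```text
lid lower right edge n 18 slope -0.461 A(x,z) [-0.0614  0.1265] B [0.0695 0.1334] tilt rad 0.052
lid lower inner n 20 slope -0.506 A(x,z) [-0.0509  0.1267] B [0.0584 0.1379] tilt rad 0.102Traceback (most recent call last):
  File "<stdin>", line 20, in <module>
  File "<stdin>", line 14, in edge
IndexError: too many indices for array: array is 1-dimensional, but 2 were indexed
```

```bash
python3 - <<'E'
from h import *
s=optics.camera('scene');g=cv2.cvtColor(s['color'],cv2.COLOR_RGB2GRAY)
print('     '+''.join('%4d'%u for u in range(180,246,3)))
for r in range(188,250): print(r,''.join('%4d'%v for v in g[r,180:246:3]))
E
```

```text
180 183 186 189 192 195 198 201 204 207 210 213 216 219 222 225 228 231 234 237 240 243
188   22  23  47  36  27 220 217 221 217 216 217 214 218 216 216 216 202 148 170 100 103  86
189   30  34  53  33  59 218 216 218 217 217 218 217 216 215 217 215 218 204 198 109 101  91
190   26  23  48  33 104 221 219 218 216 216 218 216 215 216 215 216 219 219 177 124 109 116
191   30  45  37  30 154 220 218 218 219 218 217 217 214 217 215 216 215 218 154 130 130  82
192   33  74  29  18 206 220 218 216 220 216 216 217 215 217 214 216 216 214 209 153 150  85
193   22  65  33  23 229 221 219 218 218 218 215 218 217 216 216 215 217 215 219 125 144 103
194   23  29  32  29 227 220 220 219 216 218 214 215 217 214 216 216 215 217 216 156 191 109
195   29  25  44  54 215 212 219 218 216 219 217 214 216 216 217 214 217 215 218 207 184  92
196   29  29  70  88 112 153 220 218 216 217 215 212 216 218 216 215 217 216 216 220 113  89
197   35  34  33  73 116 146 223 218 218 215 215 215 215 217 215 217 216 218 216 210 140  75
198   26  42  25  97 114 119 214 219 216 214 216 215 213 217 216 216 214 218 212 1
[... 4053 characters left out ...]
5 100  97  97  93  52  62  58  59  54  73 123 118
243   53  59  64  64   8  39 105 125 123 105 100  94  91  60  57  66  62  62  66 120 115 118
244   59  57  62  61  17  44  92 121 107  94  98  92  73  55  57  66  60  58  84 116 115 120
245   58  61  61  58  51  50  91 108  96  95  97  81  63  64  60  61  63  62  80 116 119 120
246   58  58  61  58  64  63  86  98  95  95  89  58  65  57  62  66  60  64  86 120 116 111
247   60  58  59  60  68  64  82  96  96  90  61  63  61  62  60  62  64  64  86 115 106 107
248   60  62  57  64  65  56  67 102  91  63  55  58  60  61  65  60  58  63  88 117 112 106
249   59  85  67  57  60  54  57 100  77  59  62  63  66  63  62  63  64  63 120 114 111 121
```

```bash
cat >> h.py <<'E'
def side(s,uv,yg,ex=np.array([.9915,-.13,0]),ey=np.array([.13,.9915,0]),C=np.array([.5425,.148,0])):
    d=s["R"].T@np.linalg.inv(s["mtx"])@[uv[0],uv[1],1];o=-s["R"].T@s["t"];k=(yg-(o-C)@ey)/(d@ey);X=o+k*d-C;return np.array([X@ex,X[2]])
def tilt(s,us,vs,yg,nm):
    f=np.polyfit(us,vs,1);A,B=[side(s,(u,np.polyval(f,u)),yg) for u in(us[0],us[-1])];print(nm,A.round(4),B.round(4),"tilt",np.arctan2(B[1]-A[1],B[0]-A[0]).round(3))
E
python3 - <<'E'
from h import *
s=dict(np.load('pics/scene0.npz'))
tilt(s,np.arange(207,235,3),[216.7,215.6,214.7,213.6,212.6,211.6,210.5,209.5,208.4,207.5],-.093,"lid lower")
tilt(s,np.arange(216,235,3),[206.3+0,206.0,204.3,203.3,202.2,201.2,200][:7],-.085,"lid top rough")
tilt(s,np.arange(204,241,3),[239.3,238.3,236.7,235.7,234.4,232.8,231.8,230.3,228.9,227.8,226.7,225.3,224],-.09,"base inner")
tilt(s,np.arange(210,241,3),[246.5,245.5,244,242.5,241.4,240.3,238.5,237.5,236.2,234.7,233.3],-.103,"base outer bottom")
print(side(s,(184,220.5),-.055),side(s,(247.4,202.6),-.1))
E
```

```text
lid lower [-0.0544  0.1264] [0.0429 0.1185] tilt -0.081
lid top rough [-0.0168  0.1439] [0.0485 0.1408] tilt -0.048
base inner [-0.0701  0.036 ] [0.0652 0.0349] tilt -0.008
base outer bottom [-0.0574  0.0076] [0.0564 0.0071] tilt -0.005
[-0.11562474  0.11258124] [0.08898939 0.12225117]
```

>>> {"fn": "jog_arm", "kwargs": {
  "dr": [
    [0,0,0],
    [0,0,0],
    [0,0,0],
    [0,0,0],
    [0,0,0]
  ],
  "translation": [
    [0,-0.02,0.1],
    [0,-0.02,0.1],
    [0,0,0.05],
    [0,0,0],
    [0,0,0]
  ],
  "jaw": [0.1,0.1,0.1,0.1,0.1]
}}

```text
clock: 37.9
position: [0.4251, 0.1621, 0.0539]
ee_rot: [0.752, 0.659, -0.001, -0.001]
ft_force: [-8.4, 3.9, 10.4]
grip_width: 0.159
grasp_force: 79.9
```

```bash
python3 - <<'E'
from h import *
from scipy.optimize import least_squares
p=np.array(manip.get_obs()["position"]);plan(p)
P=np.array([[.676,.1281,.269],[.5926,.1395,.2692],[.4838,.1543,.203],[.4332,.161,.1097],[.4253,.162,.06],p]);Q=np.c_[P@[.9915,-.13,0],P[:,2]]
r=least_squares(lambda h:np.hypot(*(Q-h).T)-.215,[.617,.057]);a=Q-r.x
print("hinge",r.x.round(4),"res",r.fun.round(4),"theta",(.1745-np.arctan2(a[:,0],a[:,1])).round(3))
s=optics.camera('scene');g=cv2.cvtColor(s['color'],cv2.COLOR_RGB2GRAY).astype(float)
def cross(us,v0,sl,thr,n=4):   # first downward crossing of thr along columns about a guide line
    out=[]
    for u in us:
        c=int(round(v0-sl*(u-us[0])));v=next((v for v in range(c-n,c+n) if g[v,u]>=thr>g[v+1,u]),None)
        out.append(np.nan if v is None else v+(g[v,u]-thr)/(g[v,u]-g[v+1,u]))
    return np.array(out)
for nm,u0,u1,v0,sl,thr,yg in(("lower",206,235,218,.37,68,-.093),("top outer",222,241,207.5,.37,185,-.09)):
    us=np.arange(u0,u1);v=cross(us,v0,sl,thr);k=~np.isnan(v);f=np.polyfit(us[k],v[k],1);k&=abs(v-np.polyval(f,us))<.8
    print(nm,k.sum(),v.round(1));tilt(s,us[k],v[k],yg,nm)
E
```

```text
t 37.9 pos [0.4251 0.1621 0.0539] yaw_y deg -7.5 z [-0.003  0.001 -1.   ] units [0. 0. 0.] w 0.159 F [-8.4  3.9 10.4] g 79.9
hinge [0.6162 0.0577] res [-0.0004  0.0016 -0.0014 -0.0009  0.0006  0.0009] theta [-0.     0.392  0.997  1.5    1.735  1.763]
lower 29 [218.2 217.6 217.3 216.9 216.5 216.3 215.6 215.4 215.2 214.6 214.2 213.7
 213.5 213.2 212.6 212.3 211.8 211.5 211.2 210.5 210.2 209.8 209.5 209.2
 208.7 208.3 207.9 207.6 207.2]
lower [-0.0582  0.1224] [0.0429 0.1197] tilt -0.027
top outer 2 [207.2 203.6 206.5 202.7 202.1 205.3 201.8 204.7 204.2 200.8 203.4 199.6
 199.2 202.3 198.6 201.5 201.1 200.6 200.3]
top outer [0.0639 0.1349] [0.0676 0.1345] tilt -0.117
```

The circle fit gives θ ≈ 1.763 and the edge view gives about 1.725, so both are within 0.06 of level (1.745). Settling, then handing in.

>>> {"fn": "jog_arm", "kwargs": {
  "dr": [
    [0,0,0],
    [0,0,0],
    [0,0,0],
    [0,0,0],
    [0,0,0]
  ],
  "translation": [
    [0,0,0],
    [0,0,0],
    [0,0,0],
    [0,0,0],
    [0,0,0]
  ],
  "jaw": [0.1,0.1,0.1,0.1,0.1]
}}

```text
clock: 38.45
position: [0.4251, 0.1621, 0.0539]
ee_rot: [0.752, 0.659, -0.001, -0.001]
ft_force: [-8.3, 2.9, 9.4]
grip_width: 0.159
grasp_force: 79.9
```

```bash
python3 -c "
from h import *
plan([.4251,.1621,.0539]); print(manip.hand_in())"
```

```text
t 38.45 pos [0.4251 0.1621 0.0539] yaw_y deg -7.5 z [-0.003  0.001 -1.   ] units [0. 0. 0.] w 0.159 F [-8.3  2.9  9.4] g 79.9
the job is handed in; nothing more can be done
None
```

I handed the job in at 38.5 s, and no verdict came back: bread, patty and cheese are stacked in the middle of the plate, and the gripper is holding the lid at about level (estimates 1.725–1.763 rad against 1.745); the gripper hid the gauge line, so I couldn't read the pointer directly.

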